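# Unlock the lever press and press the wheel bushes home

## Task

The small lever press is locked. Try the keys from the three-slot key block in its lock, one at a time (turn clockwise, turn back to take the key out, put a key that does not work back in a slot of the block before taking the next) until one swings the brass latch right out of the lever's way; stand that key in the separate single-slot holder, not back in the block. Then set each wheel upright on the round seat of the press, swing the lever down to its stop so that it presses the brass bush home, let the lever come back up, and stand the wheel upright in the plywood tray; finish with the lever fully up and all pressed wheels in the tray, push no bush in other than with the press, and leave the cradle, the bottle and the jar where they are.

Things in the scene. Friction and masses are not known exactly. Their poses are not given: they have to be found in the camera images.
- seat (a point): Centre of the 52 mm round steel seat where a wheel stands, on the press's grey base plate, 15 mm above the bench. The plate reaches 135 mm towards -x, 145 mm towards +x, 75 mm to either side. Axes = the press's: +x from the operator to the lever's hinge, +y to the lock's side, z up.
- lever_hinge (a point): Middle of the lever's hinge line (along the press's y), 100 mm behind the seat (+x), 70 mm above the bench. Axes of the press. Between hinge and handle a cross bar carries the pad that presses the bush flush when the lever is at its stop.
- lever_grip (a point): Middle of the lever's black round cross handle: a free-turning sleeve, 20 mm diameter, along the press's y, 94 mm long between the lever's two side arms, 210 mm from the hinge. Lever up: above the hinge, leaning 5 degrees back (+x). Lever at its stop: 210 mm in front of the hinge (-x), 70 mm above the bench. Pinch it from above.
- lever (a joint): Lever angle, rad: 0 up (a spring returns it there), 1.658 at its stop, level; it swings to the press's -x and down. Hand force on the handle 2 N at first, 7 N near the stop, 15 to 25 N in the last 0.1 rad as a bush goes in. With the latch in the way it moves only about 0.1 rad.
- lock_slot (a point): Centre of the keyhole slot in the top of the lock plate (64 mm square, 81 mm above the bench), 40 mm +x and 160 mm +y of the seat. Slot 37 mm along y, 12 mm along x (press's axes). A key, bow along y, goes straight down until its collar lies on the plate. A turned key lifts out only once turned back in line.
- latch (a joint): Angle of the lock's brass tongue, rad, clockwise from above: 0 to 0.1 at the start (blocks the lever), right out of the way from 0.7, end stop 1.35. Inside, driving pins sit at one unknown depth: a key with its bit there meets them after about 0.3 rad clockwise and carries the latch (key turned 1.2 rad: latch about 0.9); others turn idly. The latch stays where pushed.
- key_1_bow (a point): Centre of a steel key's flat bow: 10 mm thick (x), 36 wide (y), 45 high (z). Key upright; underside of its 26 mm round collar 28.5 mm below this point, tip 83.5 mm below. Blade: 8 mm shank, flat double bit 32 mm wide (y), 7 thick, 14 high, at a height differing by key. Half a turn is the same. Starts in any slot of the key block; one key (at times two) works.
- key_2_bow (a point): Centre of a steel key's flat bow: 10 mm thick (x), 36 wide (y), 45 high (z). Key upright; underside of its 26 mm round collar 28.5 mm below this point, tip 83.5 mm below. Blade: 8 mm shank, flat double bit 32 mm wide (y), 7 thick, 14 high, at a height differing by key. Half a turn is the same. Starts in any slot of the key block; one key (at times two) works.
- key_3_bow (a point): Centre of a steel key's flat bow: 10 mm thick (x), 36 wide (y), 45 high (z). Key upright; underside of its 26 mm round collar 28.5 mm below this point, tip 83.5 mm below. Blade: 8 mm shank, flat double bit 32 mm wide (y), 7 thick, 14 high, at a height differing by key. Half a turn is the same. Starts in any slot of the key block; one key (at times two) works.
- keyblock: Fixed wooden key block, 60 (x) by 200 (y) by 66 mm high, origin at the centre of its underside; upright slots in its top at y = -60, 0, +60 mm, each 15 mm (x) by 41 mm (y), 58 mm deep. A key in it rests by its collar on the top, centre of the bow 94.5 mm above the bench. Any slot will do.
- holder: Fixed single-slot holder for the key that works, a wooden block 60 by 60 by 66 mm high, origin at the centre of its underside, slot in the middle like the key block's (15 mm along x, 41 mm along y). A key in it has the centre of its bow 94.5 mm above the bench.
- wheel_1_mid (a point): Middle (half-way up) of a black wheel, 50 mm diameter, 36 mm high, about 0.26 kg, standing on its flat face, axis (z) upright; a 22 mm brass bush stands 8 to 10 mm proud of its top until pressed in. None if this wheel is absent (one or two of the three are there).
- bush_1 (a joint): How far the bush of wheel 1 is pressed in, m: 0 to 0.002 at the start, 0.010 = flush with the wheel's top. Stiff (30 N); stays where it is pushed.
- wheel_2_mid (a point): Middle (half-way up) of a black wheel, 50 mm diameter, 36 mm high, about 0.26 kg, standing on its flat face, axis (z) upright; a 22 mm brass bush stands 8 to 10 mm proud of its top until pressed in. None if this wheel is absent (one or two of the three are there).
- bush_2 (a joint): How far the bush of wheel 2 is pressed in, m: 0 to 0.002 at the start, 0.010 = flush with the wheel's top. Stiff (30 N); stays where it is pushed.
- wheel_3_mid (a point): Middle (half-way up) of a black wheel, 50 mm diameter, 36 mm high, about 0.26 kg, standing on its flat face, axis (z) upright; a 22 mm brass bush stands 8 to 10 mm proud of its top until pressed in. None if this wheel is absent (one or two of the three are there).
- bush_3 (a joint): How far the bush of wheel 3 is pressed in, m: 0 to 0.002 at the start, 0.010 = flush with the wheel's top. Stiff (30 N); stays where it is pushed.
- tray: Fixed plywood tray for finished wheels, 150 (x) by 220 (y) by 22 mm high, walls and floor 5 mm, origin at the centre of its underside. Room for three wheels in a row along y, 65 mm apart.
- cradle: Bystander: wooden cradle with black rollers, 90 by 75 by 60 mm, on the bench near the robot.
- oil: Bystander: white bottle, 56 mm diameter, 140 mm high, behind the press.
- pot: Bystander: grey jar, 68 mm diameter, 75 mm high, behind the press.
Mind the look-alikes: they are no part of the job. Of the things that look like the holder, take the one that is nearest to the robot's base at the start.

How it is judged:
On the way, in this order (a step that is already met when the one before it is completed fails the run):
1. a key standing in the lock has swung the latch out (over 0.7 rad), the other keys in the key block (value of joint latch above 0.7 rad and (((horizontal distance between key_1_bow and lock_slot below 0.012 m and height (world z) of key_1_bow below 0.117 m) and (horizontal distance between key_2_bow and keyblock below 0.08 m and height (world z) of key_2_bow below 0.105 m) and (horizontal distance between key_3_bow and keyblock below 0.08 m and height (world z) of key_3_bow below 0.105 m)) or ((horizontal distance between key_2_bow and lock_slot below 0.012 m and height (world z) of key_2_bow below 0.117 m) and (horizontal distance between key_1_bow and keyblock below 0.08 m and height (world z) of key_1_bow below 0.105 m) and (horizontal distance between key_3_bow and keyblock below 0.08 m and height (world z) of key_3_bow below 0.105 m)) or ((horizontal distance between key_3_bow and lock_slot below 0.012 m and height (world z) of key_3_bow below 0.117 m) and (horizontal distance between key_1_bow and keyblock below 0.08 m and height (world z) of key_1_bow below 0.105 m) and (horizontal distance between key_2_bow and keyblock below 0.08 m and height (world z) of key_2_bow below 0.105 m)))), for 0.1 s.
2. that key stands in the single holder, the other keys in the key block ((((horizontal distance between key_1_bow and holder below 0.012 m and height (world z) of key_1_bow below 0.101 m and angle between key_1_bow's own z axis and vertical below 0.15 rad) and (horizontal distance between key_2_bow and keyblock below 0.08 m and height (world z) of key_2_bow below 0.105 m) and (horizontal distance between key_3_bow and keyblock below 0.08 m and height (world z) of key_3_bow below 0.105 m)) or ((horizontal distance between key_2_bow and holder below 0.012 m and height (world z) of key_2_bow below 0.101 m and angle between key_2_bow's own z axis and vertical below 0.15 rad) and (horizontal distance between key_1_bow and keyblock below 0.08 m and height (world z) of key_1_bow below 0.105 m) and (horizontal distance between key_3_bow and keyblock below 0.08 m and height (world z) of key_3_bow below 0.105 m)) or ((horizontal distance between key_3_bow and holder below 0.012 m and height (world z) of key_3_bow below 0.101 m and angle between key_3_bow's own z axis and vertical below 0.15 rad) and (horizontal distance between key_1_bow and keyblock below 0.08 m and height (world z) of key_1_bow below 0.105 m) and (horizontal distance between key_2_bow and keyblock below 0.08 m and height (world z) of key_2_bow below 0.105 m)))), for 0.2 s.
3. the lever is at its stop with a wheel standing on the seat (value of joint lever above 1.6 rad and distance between any of wheel_1_mid, wheel_2_mid, wheel_3_mid and seat below 0.024 m), for 0.1 s.
At the end, for the whole second after the job is handed in: Lever up (under 0.1 rad); the working key stands in the holder (within 12 mm, tilt under 0.15 rad) and the other two keys in slots of the key block; every wheel present stands upright (within 0.1 rad) on the tray floor at rest, its bush pressed in at least 7.5 of 10 mm (value of joint lever below 0.1 rad and (((horizontal distance between key_1_bow and holder below 0.012 m and height (world z) of key_1_bow below 0.101 m and angle between key_1_bow's own z axis and vertical below 0.15 rad) and (horizontal distance between key_2_bow and keyblock below 0.08 m and height (world z) of key_2_bow below 0.105 m) and (horizontal distance between key_3_bow and keyblock below 0.08 m and height (world z) of key_3_bow below 0.105 m)) or ((horizontal distance between key_2_bow and holder below 0.012 m and height (world z) of key_2_bow below 0.101 m and angle between key_2_bow's own z axis and vertical below 0.15 rad) and (horizontal distance between key_1_bow and keyblock below 0.08 m and height (world z) of key_1_bow below 0.105 m) and (horizontal distance between key_3_bow and keyblock below 0.08 m and height (world z) of key_3_bow below 0.105 m)) or ((horizontal distance between key_3_bow and holder below 0.012 m and height (world z) of key_3_bow below 0.101 m and angle between key_3_bow's own z axis and vertical below 0.15 rad) and (horizontal distance between key_1_bow and keyblock below 0.08 m and height (world z) of key_1_bow below 0.105 m) and (horizontal distance between key_2_bow and keyblock below 0.08 m and height (world z) of key_2_bow below 0.105 m))) and value of joint each of bush_1, bush_2, bush_3 above 0.0075 m and x of wheel_1_mid in the frame of tray between -0.055 and 0.055 m and y of wheel_1_mid in the frame of tray between -0.09 and 0.09 m and z of each of wheel_1_mid, wheel_2_mid, wheel_3_mid in the frame of tray below 0.029 m and angle between each of wheel_1_mid, wheel_2_mid, wheel_3_mid's own z axis and vertical below 0.1 rad and x of wheel_2_mid in the frame of tray between -0.055 and 0.055 m and y of wheel_2_mid in the frame of tray between -0.09 and 0.09 m and x of wheel_3_mid in the frame of tray between -0.055 and 0.055 m and y of wheel_3_mid in the frame of tray between -0.09 and 0.09 m); the robot touches nothing.
It fails at once if two keys out of the key block at once ((not (horizontal distance between key_1_bow and keyblock below 0.08 m and height (world z) of key_1_bow below 0.105 m) and not (horizontal distance between key_2_bow and keyblock below 0.08 m and height (world z) of key_2_bow below 0.105 m)) or (not (horizontal distance between key_1_bow and keyblock below 0.08 m and height (world z) of key_1_bow below 0.105 m) and not (horizontal distance between key_3_bow and keyblock below 0.08 m and height (world z) of key_3_bow below 0.105 m)) or (not (horizontal distance between key_2_bow and keyblock below 0.08 m and height (world z) of key_2_bow below 0.105 m) and not (horizontal distance between key_3_bow and keyblock below 0.08 m and height (world z) of key_3_bow below 0.105 m))).
It fails at once if the key that opened the latch is put back in the key block (value of joint latch above 0.6 rad and (horizontal distance between key_1_bow and keyblock below 0.08 m and height (world z) of key_1_bow below 0.105 m) and (horizontal distance between key_2_bow and keyblock below 0.08 m and height (world z) of key_2_bow below 0.105 m) and (horizontal distance between key_3_bow and keyblock below 0.08 m and height (world z) of key_3_bow below 0.105 m)).
It fails at once if a bush is pushed in other than with the press lever (value of joint lever below 1.3 rad and ((velocity of joint bush_1 above 0.02 m/s and value of joint bush_1 above 0.004 m) or (velocity of joint bush_2 above 0.02 m/s and value of joint bush_2 above 0.004 m) or (velocity of joint bush_3 above 0.02 m/s and value of joint bush_3 above 0.004 m))).
It fails at once if the cradle, the bottle or the jar is moved by more than 30 mm (distance of any of cradle, oil, pot from where it was at the start of the episode above 0.03 m).
Of wheel_1, wheel_2, wheel_3 only 1 to 2 are there at a start; the rules pass over those that are not, and their reading is None.
At some moment in a run one of wheel_1, wheel_2, wheel_3 may be knocked a few centimetres aside while the robot is not near it.
It also fails if it takes over 210 s, if anything falls off the work surface, if the arm or the gripper's body presses on something with over 40 N, if the wrist force passes 120 N, or if a joint passes its speed limit or range.

## Robot

A 6-joint arm with a two-finger parallel gripper is mounted at the origin on the work surface. World frame = base frame: x ahead of the robot, y to its left, z up, the work surface at z = 0. Lengths are in m, angles in rad, forces in N, time in s.
With the tool pointing down it reaches from about 0.375 to 0.9 m from the base axis. Payload 3.1 kg.
Tool frame: the origin (TCP) lies at the very end of the fingers, on their centre line; the grasp point (between the pads) lies manip.grip_depth behind it (manip.grip_depth is the distance from the TCP to the grasp point, in m); z points along the fingers, y is the direction in which the jaws open and shut (so a half turn about z gives the same grasp; the last joint's range is limited). The gripper opens to 85 mm and grips with 20 to 120 N. Pads are 22 mm wide; open, the fingers measure 114 mm over their backs; the gripper's body (76 mm by 85 mm) begins 54 mm behind the grasp point. The pads swing forward as they close: fully open they stand 13 mm farther back than shut.
Start: joints at [-1.478, 0.527, 1.433, -0, 1.181, -0.178], TCP at [0.168, -0.602, 0.231] pointing down, gripper open.
Joint ranges: [-3.08, 3.08], [-0.75, 2.2], [0.22, 2.44], [-1.43, 4.57], [0, 2.65], [-2.85, 2.85]. Speed limits (rad/s): [2.79, 2.79, 3.14, 3.14, 3.14, 3.14].

## Interface

Orientations are given as a unit quaternion [w, x, y, z].
In Python, from plant import sensors, eyes, manip gives the robot as it stands.
- The arm moves only by the tool play_rows, never from a script. Its argument "increments" is a list of rows, each an object with "offset": the shift along the tool's x, y, z in cm, a list of three; "rotation": the turn, a rotation vector about the tool's x, y, z in rad, a list of three. A call has 1 to 12 rows; each row shifts and turns the commanded pose from where the row before left it, along the tool's axes as they then stand; what a row does not reach is not made up. A row lasts 1/8 s, in which the tool goes at most 62.5 mm and 10.7 degrees, less where a joint would pass 70% of its speed; a pose out of reach is approached as far as the arm can. A call is refused whole if a number of a shift passes 6.25 or a number of a turn 0.188, either way. A call with a gripper value outside its range is refused whole. "grip" is the closure, from -1 (fully open) to 1 (shut), set as the call begins (left out, the last holds). The fingers move at their own pace and stop on an object; "squeeze" is the grip in N (left out, the last holds). Time passes only in rows, so rows that do not move let the fingers close. It gives the time, the measured TCP pose, the force and the opening at its end, in the units of the state.
- sensors.read_state(): the state, without advancing time (a new reading comes with each control period).
- eyes.read_camera(name): name is "side" or "top"; returns a dict with "color" (384x512x3 uint8, red, green, blue), "fx", "fy", "cx", "cy" (pixels), "dist" ([k1, k2, p1, p2, k3] as OpenCV has them; the pictures are not rectified), "world_to_cam" (4x4, takes a point from world to camera coordinates). Camera axes: x right, y down, z forward; pixel columns grow to the right and rows downward; lengths in m; the calibration is good to about 2 mm. A picture is of the moment at which its call begins. There is no depth.
- manip.job_done(): hands the job in, once; it reports no verdict.
The state is a dict: "time": time; "q": joint angles; "joint_velocities": joint speeds; "joint_efforts": joint torques, N m; "eef_pos": TCP position; "eef_rot": TCP orientation; "wrist_force": force on the tool from outside, world axes, zero at the start; "ft_torque": the same for the moment, N m; "gripper_width": opening from 0.0 (shut) to 1.0 (fully open).
Only numpy, scipy, OpenCV 4.12 (cv2) and the standard library are available. Lean on these libraries where they do the work, as an engineer would, in place of code of your own. Each camera call takes 0.05 s, during which the arm holds its last target. There are 200 camera calls.

## Working session

There is one attempt and no reset: what is moved stays moved. The work goes in short steps, Python scripts to look and compute and a tool call to move; the robot and the scene stay as the last step left them, time stands still between calls to the robot, and variables do not carry over. Pictures are saved under pics/ and viewed, about 12 in all and at most 16, crops included, and the job is handed in when it is done.

Besides the shell and the picture viewer there is one more tool, called after ">>>" as name(argument=value, ...), one argument or row to a line, values as JSON. play_rows: Moves the arm, as the interface text tells. Its arguments: {"type":"object","properties":{"increments":{"type":"array"},"grip":{"type":"number"},"squeeze":{"type":"number"}},"required":["increments"]}

```bash
ls; mkdir -p pics; cat > h.py <<'E'
import numpy as np, cv2
from plant import sensors, eyes, manip
def cam(n):
    c=eyes.read_camera(n); c['K']=np.array([[c['fx'],0,c['cx']],[0,c['fy'],c['cy']],[0,0,1.]]); c['d']=np.array(c['dist'],float); c['T']=np.array(c['world_to_cam']); return c
def ray(c,uv):
    p=cv2.undistortPoints(np.array(uv,float).reshape(-1,1,2),c['K'],c['d']).reshape(-1,2)
    R=c['T'][:3,:3];t=c['T'][:3,3]
    return -R.T@t, np.c_[p,np.ones(len(p))]@R
def plane(c,uv,z):
    o,d=ray(c,uv); return o+d*((z-o[2])/d[:,2])[:,None]
def proj(c,P):
    R=c['T'][:3,:3]; return cv2.projectPoints(np.array(P,float).reshape(-1,1,3),cv2.Rodrigues(R)[0],c['T'][:3,3],c['K'],c['d'])[0].reshape(-1,2)
def save(n,im,s=1,box=None):
    if box: im=im[box[1]:box[3],box[0]:box[2]]
    im=cv2.resize(im,None,fx=s,fy=s,interpolation=cv2.INTER_CUBIC); cv2.imwrite('pics/'+n+'.png',cv2.cvtColor(im,cv2.COLOR_RGB2BGR))
E
python3 - <<'E'
from h import *
for n in('side','top'):
    c=cam(n); save(n+'0',c['color'],1.5); np.save('pics/%s0.npy'%n,c['color']); print(n,c['fx'],c['dist'],(-c['T'][:3,:3].T@c['T'][:3,3]).round(3),c['T'][:3,:3].round(2).tolist())
s=sensors.read_state(); print(s, manip.grip_depth)
E
```

```text
pics
side 420.48436744627514 [-0.1266095  0.         0.         0.         0.       ] [0.07  0.688 0.869] [[-0.83, -0.56, 0.01], [-0.37, 0.52, -0.77], [0.42, -0.64, -0.64]]
top 422.1178726690023 [-0.0351101  0.         0.         0.         0.       ] [0.463 0.024 1.321] [[0.02, -1.0, -0.01], [-1.0, -0.02, -0.06], [0.06, 0.01, -1.0]]
{'time': 0.1, 'q': array([-1.47748912e+00,  5.28358335e-01,  1.43376229e+00, -4.83068836e-06,
        1.18140712e+00, -1.78474681e-01]), 'joint_velocities': array([-0.00034444, -0.00205362, -0.00208479, -0.00206822,  0.00010055,
        0.00056328]), 'joint_efforts': array([-1.24909989e-04, -4.43304956e+01, -1.78586984e+01, -2.75084267e-04,
        3.83469582e-03, -6.94431989e-06]), 'eef_pos': array([ 0.16776215, -0.60140169,  0.23044439]), 'eef_rot': array([-9.66764772e-04,  9.90780437e-01,  1.35473942e-01,  3.89576878e-05]), 'wrist_force': array([0.26947274, 0.67124283, 0.34183154]), 'ft_torque': array([ 0.03570717,  0.0153511 , -0.01931404]), 'gripper_width': 1.0012308562108452} 0.0187
```

View pics/top0.png

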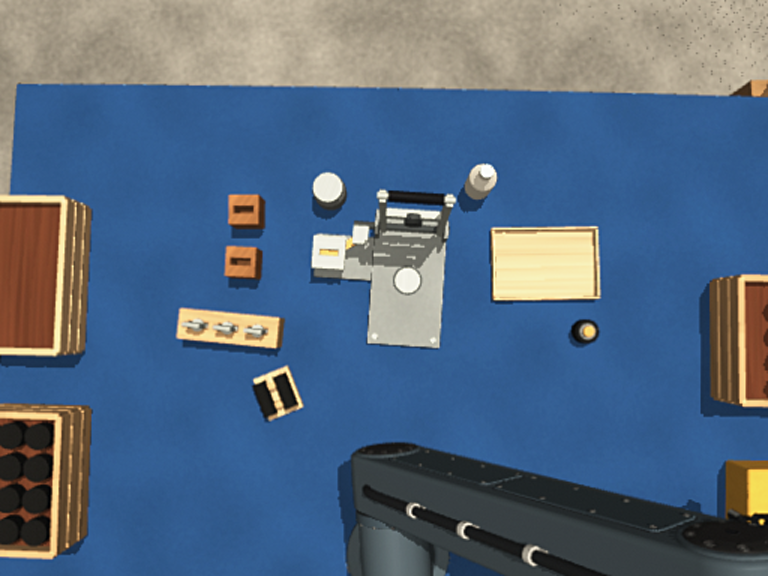

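View pics/side0.png

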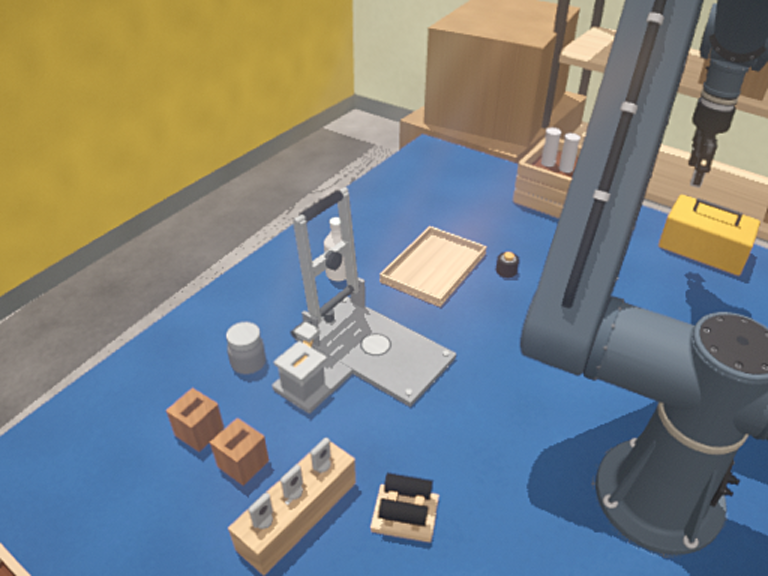

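Candidates for the holder are the two orange-brown blocks in the 1.5x top picture, at (243,262) and (246,211). By the description I take the one nearer the base, (243,262). The only wheel visible is at (585,331); the bins' black cylinders on the left are look-alikes. Another wheel may be hidden under the arm.

```bash
python3 - <<'E'
from h import *
im=np.load('pics/top0.npy'); save('crop1',im,4,(112,118,310,248))
c=cam('top')
hsv=cv2.cvtColor(im,cv2.COLOR_RGB2HSV)
for p in [(162,166),(162,180),(125,215),(150,214),(360,165),(390,216),(215,165),(271,187),(290,210),(235,162)]: print(p,im[p[1],p[0]],hsv[p[1],p[0]])
def blobs(m,a=30,lab=''):
    n,l,s,ce=cv2.connectedComponentsWithStats(m.astype(np.uint8))
    for i in range(1,n):
        if s[i,4]>=a:
            k=(l==i).astype(np.uint8); cn=max(cv2.findContours(k,0,1)[0],key=cv2.contourArea); print(lab,s[i].tolist(),ce[i].round(1),[tuple(np.round(v,1)) if not np.isscalar(v) else round(v,1) for v in cv2.minAreaRect(cn)])
H,S,V=[hsv[...,i].astype(int) for i in range(3)]
bl=(H>100)&(H<125)&(S>100)
m=~bl; m[:, :100]=0; m[:60]=0; m[300:]=0; m[:,460:]=0
blobs(m,100,'nonblue')
E
```

```text
(162, 166) [221 143  80] [ 13 163 221]
(162, 180) [210 137  79] [ 13 159 210]
(125, 215) [206 208 190] [ 33  22 208]
(150, 214) [242 221 175] [ 21  71 242]
(360, 165) [248 231 171] [ 23  79 248]
(390, 216) [153 149 137] [ 23  27 153]
(215, 165) [230 231 213] [ 32  20 231]
(271, 187) [243 242 232] [ 27  12 243]
(290, 210) [192 191 178] [ 28  19 192]
(235, 162) [176 151 116] [ 18  87 176]
nonblue [339, 60, 121, 4, 235] [413.6  60.7] [(np.float64(399.0), np.float64(61.5)), (np.float64(3.0), np.float64(120.0)), 90.0]
nonblue [310, 109, 22, 24, 398] [320.1 120.5] [(np.float64(320.2), np.float64(120.6)), (np.float64(18.8), np.float64(25.0)), 26.6]
nonblue [208, 115, 23, 25, 455] [219.2 126.9] [(np.float64(219.0), np.float64(127.0)), (np.float64(24.0), np.float64(22.0)), 90.0]
nonblue [207, 126, 97, 106, 6198] [262.9 177.8] [(np.float64(253.2), np.float64(177.2)), (np.float64(92.7), np.float64(103.5)), 4.4]
nonblue [152, 129, 25, 24, 575] [163.9 140.5] [(np.float64(164.0), np.float64(140.5)), (np.float64(23.0), np.float64(24.0)), 90.0]
nonblue [327, 150, 74, 51, 3594] [363.1 175.3] [(np.float64(363.4), np.float64(175.3)), (np.float64(49.6), np.float64(72.8)), 89.1]
nonblue [149, 163, 26, 24, 543] [161.6 174.5] [(np.float64(161.8), np.float64(174.5)), (np.float64(25.0), np.float64(22.1)), 4.1]
nonblue [117, 205, 73, 28, 1550] [152.9 218.3] [(np.float64(153.0), np.float64(218.4)), (np.float64(71.1), np.float64(21.9)), 5.5]
nonblue [381, 213, 18, 16, 216] [389.9 220.5] [(np.float64(390.0), np.float64(220.5)), (np.float64(15.2), np.float64(16.5)), 63.4]
nonblue [168, 243, 35, 38, 831] [184.7 261.7] [(np.float64(184.6), np.float64(261.8)), (np.float64(30.8), np.float64(27.3)), 68.2]
nonblue [240, 295, 47, 5, 153] [262.8 297.6] [(np.float64(263.0), np.float64(297.0)), (np.float64(4.0), np.float64(46.0)), 90.0]
```

View pics/crop1.png

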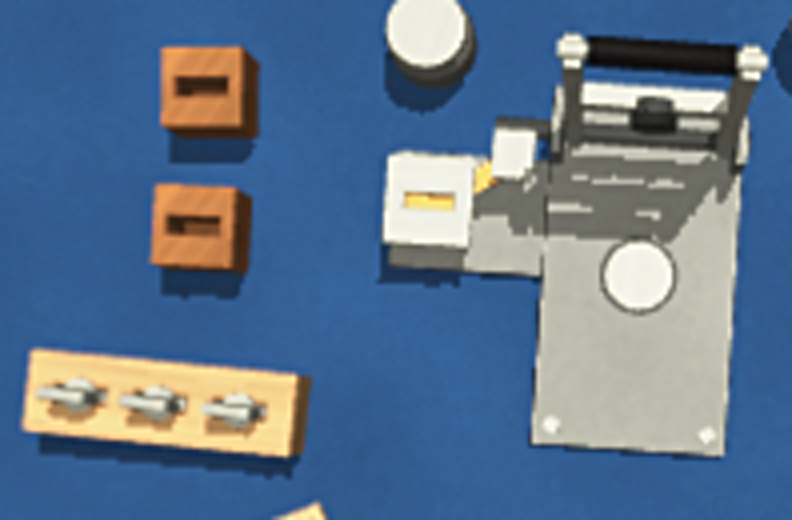

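Top crop (4x, origin 112,118) shows the near holder slot at crop (193,226), the block with three keys, the lock slot (brass visible) at (428,201), the seat at (638,275). I'll get a side crop for the second view.

```bash
python3 - <<'E'
from h import *
im=np.load('pics/side0.npy'); save('crop2',im,4,(110,208,308,353))
t=cam('top'); T=lambda p:[((x+.5)/4-.5+112,(y+.5)/4-.5+118) for x,y in p]
print('holder slot',plane(t,T([(193,226)]),.066).round(4))
print('other slot',plane(t,T([(202,86)]),.066).round(4))
print('holder corners',plane(t,T([(154,185),(239,184),(236,270),(150,266)]),.066).round(4).tolist())
P=plane(t,T([(31,349),(303,374),(296,457),(22,430)]),.066);print('block',P.round(4).tolist(),P.mean(0))
P=plane(t,T([(390,152),(474,157),(470,246),(383,241)]),.081);print('lockplate',P.round(4).tolist(),P.mean(0))
print('lock slot',plane(t,T([(428,201)]),.081).round(4))
print('seat',plane(t,T([(638,275)]),.015).round(4))
print('bolts',plane(t,T([(551,424),(708,434)]),.015).round(4).tolist())
print('plate front corners',plane(t,T([(532,442),(722,456)]),.012).round(4).tolist())
print('bows',plane(t,T([(75,394),(155,401),(235,409)]),.117).round(4).tolist())
print('handle ends',plane(t,T([(572,49),(751,62)]),.279).round(4).tolist())
print('wheel',plane(t,[(390,220)],.0365).round(4))
print('tray',plane(t,[(363.4,175.3)],.022).round(4))
E
```

```text
holder slot [[0.5864 0.3289 0.066 ]]
other slot [[0.6924 0.326  0.066 ]]
holder corners [[0.6167, 0.3595, 0.066], [0.6187, 0.2954, 0.066], [0.554, 0.2954, 0.066], [0.5557, 0.3602, 0.066]]
block [[0.4917, 0.4474, 0.066], [0.4775, 0.2428, 0.066], [0.4158, 0.2461, 0.066], [0.4312, 0.4518, 0.066]] [0.45403521 0.3470276  0.066     ]
lockplate [[0.6429, 0.1808, 0.081], [0.6404, 0.1184, 0.081], [0.5742, 0.1197, 0.081], [0.5766, 0.184, 0.081]] [0.60854322 0.15073348 0.081     ]
lock slot [[0.607  0.1516 0.081 ]]
seat [[ 0.5603 -0.0061  0.015 ]]
bolts [[0.4436, 0.0588, 0.015], [0.4385, -0.0624, 0.015]]
plate front corners [[0.4294, 0.0732, 0.012], [0.4217, -0.0737, 0.012]]
bows [[0.459, 0.3971, 0.117], [0.4553, 0.3394, 0.117], [0.4509, 0.2818, 0.117]]
handle ends [[0.6813, 0.0438, 0.279], [0.6754, -0.0681, 0.279]]
wheel [[ 0.4637 -0.3692  0.0365]]
tray [[ 0.6    -0.2907  0.022 ]]
```

View pics/crop2.png

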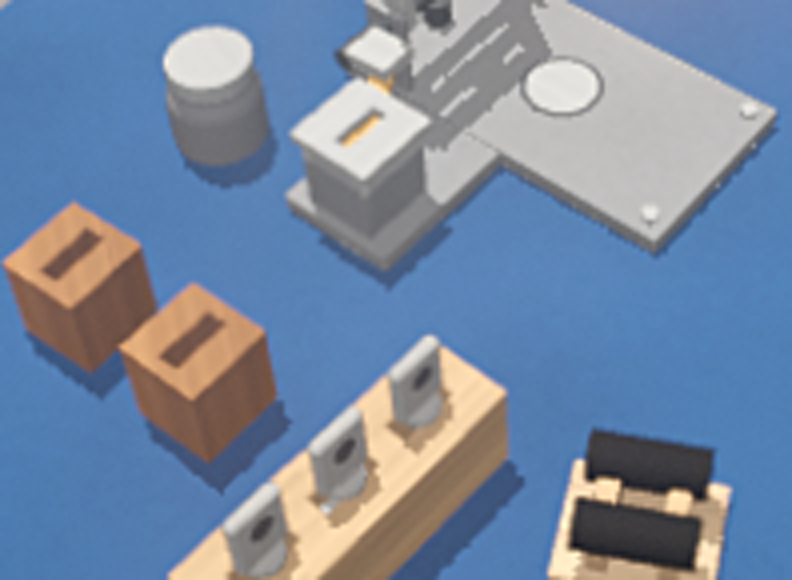

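```bash
python3 - <<'E'
from h import *
t=cam('side'); T=lambda p:[((x+.5)/4-.5+110,(y+.5)/4-.5+208) for x,y in p]
def f(n,p,z): P=plane(t,T(p),z); print(n,P[:,:2].round(4).tolist(),P.mean(0).round(4))
f('holder slot',[(193,341)],.066)
f('holder c',[(195,283),(269,334),(195,400),(121,348)],.066)
f('lock slot',[(361,126)],.081)
f('lockplate',[(358,80),(431,122),(363,180),(291,133)],.081)
f('seat',[(563,87)],.015)
f('bolts',[(748,109),(650,213)],.015)
f('block right end corners',[(443,346),(507,393)],.066)
f('bow top mids',[(427,339),(350,411),(271,486)],.117)
f('bow hole',[(421,378),(345,452),(262,527)],.0945)
c=cam('top'); a=-.072; y=np.array([-np.sin(a),np.cos(a),0]);x=np.array([np.cos(a),np.sin(a),0])
ctr=np.array([.454,.347,.0])
for s in(-.06,0,.06): print(proj(t,ctr+s*y+[0,0,.0945]).round(1),proj(c,ctr+s*y+[0,0,.0945]).round(1))
u=proj(t,[ctr-.1*y+.03*x+[0,0,.066],ctr-.1*y-.03*x+[0,0,.066]]); print('corners pred side crop',((u-[110,208]+.5)*4-.5).round(0).tolist())
g=np.load('pics/side0.npy')
E
```

```text
holder slot [[0.5833, 0.3296]] [0.5833 0.3296 0.066 ]
holder c [[0.6123, 0.2981], [0.5507, 0.2999], [0.5538, 0.3586], [0.6139, 0.358]] [0.5827 0.3287 0.066 ]
lock slot [[0.6045, 0.1511]] [0.6045 0.1511 0.081 ]
lockplate [[0.6332, 0.1203], [0.57, 0.1223], [0.5736, 0.1858], [0.6371, 0.1818]] [0.6035 0.1526 0.081 ]
seat [[0.5564, -0.0061]] [ 0.5564 -0.0061  0.015 ]
bolts [[0.4369, -0.063], [0.4418, 0.0569]] [ 0.4393 -0.0031  0.015 ]
block right end corners [[0.4628, 0.2478], [0.4133, 0.2525]] [0.4381 0.2501 0.066 ]
bow top mids [[0.4478, 0.2771], [0.4519, 0.3368], [0.4554, 0.3946]] [0.4517 0.3361 0.117 ]
bow hole [[0.4455, 0.2873], [0.4489, 0.3475], [0.4545, 0.4066]] [0.4496 0.3471 0.0945]
[[213.4 301.2]] [[170.2 220.2]]
[[194.2 319.3]] [[149.8 218.3]]
[[173.6 338.5]] [[129.4 216.3]]
corners pred side crop [[427.0, 332.0], [505.0, 386.0]]
```

>>> play_rows(
  increments=[
    {"offset": [4.2, -3.45, -0.3], "rotation": [0, 0, 0]},
    {"offset": [4.2, -3.45, -0.3], "rotation": [0, 0, 0]},
    {"offset": [4.2, -3.45, -0.3], "rotation": [0, 0, 0]},
    {"offset": [4.2, -3.45, -0.3], "rotation": [0, 0, 0]},
    {"offset": [4.2, -3.45, -0.3], "rotation": [0, 0, 0]},
    {"offset": [4.2, -3.45, -0.3], "rotation": [0, 0, 0]},
    {"offset": [4.2, -3.45, 0], "rotation": [0, 0, 0]},
    {"offset": [4.2, -3.45, 0], "rotation": [0, 0, 0]},
    {"offset": [4.2, -3.45, 0], "rotation": [0, 0, 0]},
    {"offset": [0, 0, 0], "rotation": [0, 0, -0.18]},
    {"offset": [0, 0, 0], "rotation": [0, 0, -0.18]},
    {"offset": [0, 0, 0], "rotation": [0, 0, -0.18]},
  ],
)

```text
time: 1.8
eef_pos: [0.4488, -0.2011, 0.2494]
eef_rot: [0.0, 0.917, 0.398, 0.0]
wrist_force: [-0.2, 0.7, -0.7]
gripper_width: 1.001
```

```bash
cat >> h.py <<'E'
def axes():
    s=sensors.read_state(); w,x,y,z=s['eef_rot']
    from scipy.spatial.transform import Rotation as Ro
    return s,Ro.from_quat([x,y,z,w]).as_matrix()
def plan(p,th=None):
    "tool-frame deltas (cm, rad) from the present pose to TCP position p and jaw-axis angle th (mod pi)"
    s,R=axes(); d=R.T@(np.array(p)-s['eef_pos'])*100
    cur=np.arctan2(R[1,1],R[0,1]); tilt=R.T@[0,0,-1]
    msg='t%.2f pos %s jaw %.3f tilt %s d[cm] %s'%(s['time'],s['eef_pos'].round(4),cur,tilt.round(3),d.round(2))
    if th is not None:
        r=-((th-cur+np.pi/2)%np.pi-np.pi/2); c,q=np.cos(r),np.sin(r)
        msg+=' rotz %.3f; d after turn [%.2f %.2f %.2f]'%(r,c*d[0]+q*d[1],-q*d[0]+c*d[1],d[2])
    print(msg,'F',s['wrist_force'].round(1),'w %.3f'%s['gripper_width'],'q',s['q'].round(2))
E
python3 - <<'E'
from h import *
plan([.451,.287,.2],-.072)
c=cam('top'); save('t1',c['color'],1.5)
E
```

```text
t1.80 pos [ 0.4488 -0.2011  0.2494] jaw -0.752 tilt [ 0. -0.  1.] d[cm] [ 35.79 -33.18   4.93] rotz -0.680; d after turn [48.70 -3.29 4.93] F [-0.2  0.7 -0.7] w 1.001 q [-0.65  0.32  1.74 -0.    1.08  0.1 ]
```

>>> play_rows(
  increments=[
    {"offset": [0, 0, 0], "rotation": [0, 0, -0.17]},
    {"offset": [0, 0, 0], "rotation": [0, 0, -0.17]},
    {"offset": [0, 0, 0], "rotation": [0, 0, -0.17]},
    {"offset": [0, 0, 0], "rotation": [0, 0, -0.17]},
    {"offset": [6, -0.41, 0.5], "rotation": [0, 0, 0]},
    {"offset": [6, -0.41, 0.5], "rotation": [0, 0, 0]},
    {"offset": [6, -0.41, 0.5], "rotation": [0, 0, 0]},
    {"offset": [6, -0.41, 0.5], "rotation": [0, 0, 0]},
    {"offset": [6, -0.41, 0.5], "rotation": [0, 0, 0]},
    {"offset": [6, -0.41, 0.5], "rotation": [0, 0, 0]},
    {"offset": [6, -0.41, 1], "rotation": [0, 0, 0]},
    {"offset": [6, -0.41, 1], "rotation": [0, 0, 0]},
  ],
)

```text
time: 3.35
eef_pos: [0.4539, 0.2817, 0.1993]
eef_rot: [0.0, 0.735, 0.678, 0.0]
wrist_force: [1.0, -0.4, -0.3]
gripper_width: 1.001
```

```bash
python3 - <<'E'
from h import *
plan([.451,.287,.081],-.072)
c=cam('top'); s=cam('side')
a=c['color'][60:330,90:440]; b=s['color'][150:384,40:390]
save('t2',np.vstack([cv2.resize(a,None,fx=1.2,fy=1.2),cv2.resize(b,None,fx=1.2,fy=1.2)]))
st=axes()[0]; P=np.array(st['eef_pos']); print(proj(c,P)-[90,60],proj(s,P)-[40,150])
E
```

```text
t3.35 pos [0.4539 0.2817 0.1993] jaw -0.082 tilt [-0.    -0.001  1.   ] d[cm] [ 0.5  -0.34 11.83] rotz -0.010; d after turn [0.51 -0.34 11.83] F [ 1.  -0.4 -0.3] w 1.001 q [ 0.35  0.45  1.7  -0.    1.    0.43]
[[ 72.74713982 159.20685354]] [[169.81251533 119.54253468]]
```

View pics/t2.png

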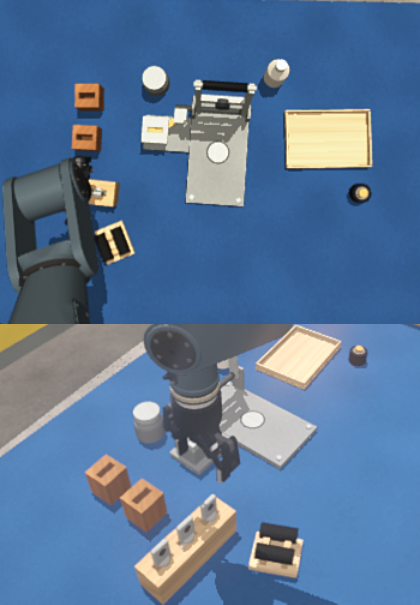

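>>> play_rows(
  increments=[
    {"offset": [0.5, -0.4, 3], "rotation": [0, 0, -0.01]},
    {"offset": [0, 0, 3], "rotation": [0, 0, 0]},
    {"offset": [0, 0, 3], "rotation": [0, 0, 0]},
    {"offset": [0, 0, 2.8], "rotation": [0, 0, 0]},
  ],
)

```text
time: 3.95
eef_pos: [0.4504, 0.2842, 0.0806]
eef_rot: [0.0, 0.732, 0.681, 0.0]
wrist_force: [0.4, -0.7, -0.2]
gripper_width: 1.005
```

>>> play_rows(
  increments=[
    {"offset": [0, 0, 0], "rotation": [0, 0, 0]},
    {"offset": [0, 0, 0], "rotation": [0, 0, 0]},
    {"offset": [0, 0, 0], "rotation": [0, 0, 0]},
    {"offset": [0, 0, 0], "rotation": [0, 0, 0]},
    {"offset": [0, 0, 0], "rotation": [0, 0, 0]},
    {"offset": [0, 0, 0], "rotation": [0, 0, 0]},
    {"offset": [0, 0, 0], "rotation": [0, 0, 0]},
    {"offset": [0, 0, 0], "rotation": [0, 0, 0]},
  ],
  grip=1,
  squeeze=70,
)

```text
time: 4.95
eef_pos: [0.4507, 0.2851, 0.0823]
eef_rot: [0.0, 0.731, 0.682, 0.001]
wrist_force: [-0.5, -0.8, 5.7]
gripper_width: 0.104
```

```bash
python3 - <<'E'
from h import *
plan([.450,.287,.19],-.072)
E
```

```text
t4.95 pos [0.4507 0.2851 0.0823] jaw -0.069 tilt [-0.001 -0.002  1.   ] d[cm] [  0.19  -0.06 -10.77] rotz 0.003; d after turn [0.19 -0.06 -10.77] F [-0.5 -0.8  5.7] w 0.104 q [ 0.35  0.63  1.79 -0.    0.72  0.42]
```

>>> play_rows(
  increments=[
    {"offset": [0, 0, -1], "rotation": [0, 0, 0]},
    {"offset": [0, 0, -1.5], "rotation": [0, 0, 0]},
    {"offset": [0, 0, -2], "rotation": [0, 0, 0]},
    {"offset": [0, 0, -2], "rotation": [0, 0, 0]},
    {"offset": [0, 0, -2], "rotation": [0, 0, 0]},
    {"offset": [0, 0, -2], "rotation": [0, 0, 0]},
  ],
)

```text
time: 5.7
eef_pos: [0.45, 0.2849, 0.1878]
eef_rot: [0.0, 0.731, 0.682, 0.0]
wrist_force: [-0.0, -0.5, -1.5]
gripper_width: 0.106
```

```bash
python3 - <<'E'
from h import *
plan([.6055,.1515,.19],-.045)
s=cam('side'); P=axes()[0]['eef_pos']; u=proj(s,P)[0]; print(u)
b=(int(u[0])-50,int(u[1])-50,int(u[0])+80,int(u[1])+60); print(b); save('k1',s['color'],5,b)
print(np.c_[proj(s,[P+[0,0,.0125],P+[0,0,-.0713]])])
E
```

```text
t5.70 pos [0.45   0.2849 0.1878] jaw -0.069 tilt [-0.    -0.001  1.   ] d[cm] [-12.24  16.43  -0.21] rotz -0.024; d after turn [-12.63 16.13 -0.21] F [-0.  -0.5 -1.5] w 0.106 q [0.35 0.46 1.71 0.   0.97 0.42]
[210.34855349 272.7369093 ]
(160, 222, 290, 332)
[[209.95468728 268.82039412]
 [212.47356456 293.64294081]]
```

View pics/k1.png

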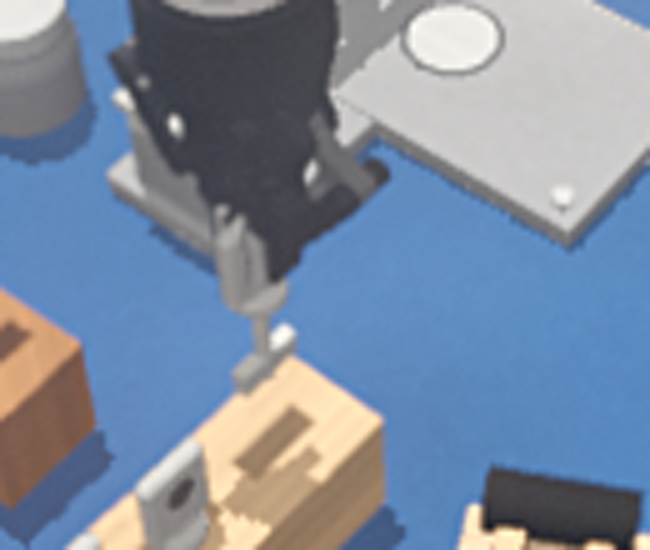

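>>> play_rows(
  increments=[
    {"offset": [0, 0, 0], "rotation": [0, 0, -0.024]},
    {"offset": [-2.53, 3.23, 0], "rotation": [0, 0, 0]},
    {"offset": [-2.53, 3.23, 0], "rotation": [0, 0, 0]},
    {"offset": [-2.53, 3.23, 0], "rotation": [0, 0, 0]},
    {"offset": [-2.53, 3.23, 0], "rotation": [0, 0, 0]},
    {"offset": [-2.53, 3.23, 0], "rotation": [0, 0, 0]},
    {"offset": [0, 0, 1.2], "rotation": [0, 0, 0]},
    {"offset": [0, 0, 1.2], "rotation": [0, 0, 0]},
    {"offset": [0, 0, 0], "rotation": [0, 0, 0]},
  ],
)

```text
time: 6.88
eef_pos: [0.6032, 0.152, 0.1601]
eef_rot: [-0.002, 0.722, 0.691, -0.002]
wrist_force: [0.5, 0.2, -1.2]
gripper_width: 0.109
```

```bash
python3 - <<'E'
from h import *
plan([.6055,.1515,.16],-.045)
P=axes()[0]['eef_pos']; out=[]
for n in('side','top'):
    s=cam(n);  u=proj(s,P)[0]
    b=(int(u[0])-40,int(u[1])-25,int(u[0])+40,int(u[1])+35); print(n,b,proj(s,[P-[0,0,.016],P-[0,0,.0713]])); im=s['color'][b[1]:b[3],b[0]:b[2]]; out.append(cv2.resize(im,None,fx=6,fy=6,interpolation=cv2.INTER_CUBIC))
save('k2',np.vstack(out)[:, :],.8)
E
```

```text
t6.88 pos [0.6032 0.152  0.1601] jaw -0.044 tilt [0.    0.006 1.   ] d[cm] [-0.04  0.24  0.01] rotz 0.001; d after turn [-0.04 0.24 0.01] F [ 0.5  0.2 -1.2] w 0.109 q [0.07 0.61 1.5  0.   1.04 0.11]
side (157, 192, 237, 252) [[198.06266634 221.91648079]
 [199.81762423 237.45781227]]
top (175, 140, 255, 200) [[216.19832589 166.59524601]
 [218.18823069 168.85770616]]
```

View pics/k2.png

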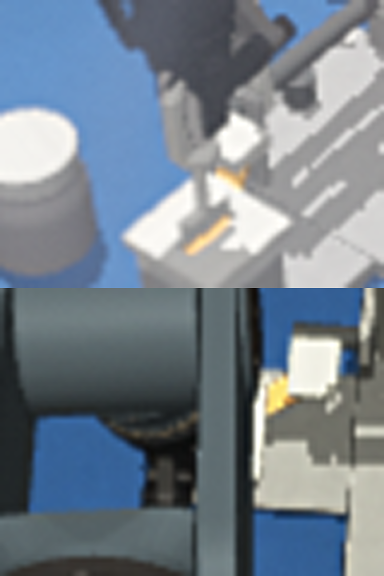

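>>> play_rows(
  increments=[
    {"offset": [0, 0.17, 0], "rotation": [0, 0, 0]},
    {"offset": [0, 0, 0.4], "rotation": [0, 0, 0]},
    {"offset": [0, 0, 0.4], "rotation": [0, 0, 0]},
    {"offset": [0, 0, 0.3], "rotation": [0, 0, 0]},
    {"offset": [0, 0, 0.2], "rotation": [0, 0, 0]},
    {"offset": [0, 0, 0.2], "rotation": [0, 0, 0]},
    {"offset": [0, 0, 0], "rotation": [0, 0, 0]},
  ],
)

```text
time: 7.85
eef_pos: [0.6077, 0.1511, 0.1498]
eef_rot: [0.0, 0.723, 0.691, 0.0]
wrist_force: [-3.4, -0.5, 12.0]
gripper_width: 0.104
```

```bash
python3 - <<'E'
from h import *
plan([.6055,.1515,.0973],-.045)
E
```

```text
t7.85 pos [0.6077 0.1511 0.1498] jaw -0.045 tilt [ 0.    -0.001  1.   ] d[cm] [ 0.03 -0.23  5.25] rotz 0.000; d after turn [0.03 -0.23 5.25] F [-3.4 -0.5 12. ] w 0.104 q [ 0.07  0.63  1.5  -0.    1.01  0.11]
```

>>> play_rows(
  increments=[
    {"offset": [0, 0, -0.3], "rotation": [0, 0, 0]},
    {"offset": [0, -0.22, 0], "rotation": [0, 0, 0]},
    {"offset": [0, 0, 0.3], "rotation": [0, 0, 0]},
    {"offset": [0, 0, 0.3], "rotation": [0, 0, 0]},
    {"offset": [0, 0, 0], "rotation": [0, 0, 0]},
  ],
)

```text
time: 8.48
eef_pos: [0.6063, 0.1512, 0.1492]
eef_rot: [0.001, 0.723, 0.691, 0.001]
wrist_force: [-6.0, -2.2, 24.2]
gripper_width: 0.107
```

```bash
python3 - <<'E'
from h import *
plan([.6055,.1515,.0973],-.045)
E
```

```text
t8.47 pos [0.6063 0.1512 0.1492] jaw -0.045 tilt [ 0.    -0.003  1.   ] d[cm] [ 0.03 -0.1   5.19] rotz 0.000; d after turn [0.03 -0.10 5.19] F [-6.  -2.2 24.2] w 0.107 q [ 0.07  0.62  1.51 -0.    1.    0.11]
```

>>> play_rows(
  increments=[
    {"offset": [0, 0, -0.8], "rotation": [0, 0, 0]},
    {"offset": [0, 0, -0.6], "rotation": [0, 0, 0]},
    {"offset": [0, 0, 0], "rotation": [0, 0, 0]},
    {"offset": [0, 0, 0], "rotation": [0, 0, 0]},
  ],
)

```text
time: 8.98
eef_pos: [0.6049, 0.1513, 0.1575]
eef_rot: [-0.0, 0.723, 0.691, -0.001]
wrist_force: [0.8, 0.2, -1.2]
gripper_width: 0.109
```

```bash
python3 - <<'E'
from h import *
plan([.6055,.1515,.0973],-.045)
P=axes()[0]['eef_pos']; s=cam('side'); b=(170,205,230,260)
save('k3',s['color'],10,b)
f=lambda p:((proj(s,p)-[b[0],b[1]]+.5)*10).round(0).tolist()
a=-.045; y=np.array([-np.sin(a),np.cos(a),0]);x=np.array([np.cos(a),np.sin(a),0])
tip=P-[0,0,.0713]; print('bit bottom ends',f([tip+.016*y,tip-.016*y,tip+.016*y-.0035*x,tip-.016*y-.0035*x]))
L=np.array([.6055,.1515,.081]); print('slot corners',f([L+i*.0185*y+j*.006*x for i in(1,-1) for j in(1,-1)]))
L=np.array([.6045,.1511,.081]); print('slot corners',f([L+i*.0185*y+j*.006*x for i in(1,-1) for j in(1,-1)]))
E
```

```text
t8.97 pos [0.6049 0.1513 0.1575] jaw -0.045 tilt [0.    0.001 1.   ] d[cm] [0.02 0.07 6.02] rotz 0.000; d after turn [0.02 0.07 6.02] F [ 0.8  0.2 -1.2] w 0.109 q [0.07 0.61 1.5  0.   1.03 0.11]
bit bottom ends [[258.0, 368.0], [343.0, 297.0], [268.0, 374.0], [353.0, 303.0]]
slot corners [[233.0, 377.0], [268.0, 398.0], [331.0, 294.0], [366.0, 315.0]]
slot corners [[237.0, 377.0], [272.0, 399.0], [335.0, 295.0], [370.0, 316.0]]
```

View pics/k3.png

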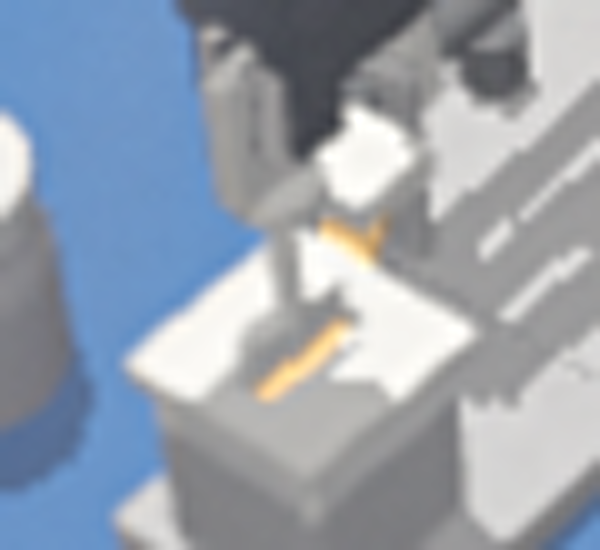

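>>> play_rows(
  increments=[
    {"offset": [0.2, 0.18, 0], "rotation": [0, 0, 0]},
    {"offset": [0, 0, 0.4], "rotation": [0, 0, 0]},
    {"offset": [0, 0, 0.4], "rotation": [0, 0, 0]},
    {"offset": [0, 0, 0.3], "rotation": [0, 0, 0]},
    {"offset": [0, 0, 0.2], "rotation": [0, 0, 0]},
    {"offset": [0, 0, 0], "rotation": [0, 0, 0]},
  ],
)

```text
time: 9.78
eef_pos: [0.6076, 0.1532, 0.1498]
eef_rot: [0.001, 0.723, 0.691, 0.001]
wrist_force: [-5.5, -1.6, 21.2]
gripper_width: 0.107
```

```bash
python3 - <<'E'
from h import *
plan([.6055,.1515,.0973],-.045)
E
```

```text
t9.78 pos [0.6076 0.1532 0.1498] jaw -0.045 tilt [ 0.    -0.002  1.   ] d[cm] [-0.17 -0.22  5.25] rotz 0.000; d after turn [-0.17 -0.22 5.25] F [-5.5 -1.6 21.2] w 0.107 q [ 0.07  0.63  1.5  -0.    1.01  0.11]
```

```bash
python3 - <<'E'
from h import *
P=axes()[0]['eef_pos']; s=cam('side'); b=(180,215,216,250)
im0=np.load('pics/side0.npy'); A=[cv2.resize(i[b[1]:b[3],b[0]:b[2]],None,fx=10,fy=10,interpolation=cv2.INTER_NEAREST) for i in (s['color'],im0)]
save('k4',np.hstack(A))
f=lambda p:((proj(s,p)-[b[0],b[1]]+.5)*10).round(0).tolist()
a=-.045; y=np.array([-np.sin(a),np.cos(a),0]);x=np.array([np.cos(a),np.sin(a),0])
tip=np.r_[P[:2],.081]; print('bit bottom corners',f([tip+i*.016*y+j*.0035*x for i in(1,-1) for j in(1,-1)]))
L=np.array([.6055,.1515,.081]); print('slot corners',f([L+i*.0185*y+j*.006*x for i in(1,-1) for j in(1,-1)]))
E
```

```text
bit bottom corners [[137.0, 276.0], [157.0, 288.0], [222.0, 204.0], [242.0, 216.0]]
slot corners [[133.0, 277.0], [168.0, 298.0], [231.0, 194.0], [266.0, 215.0]]
```

View pics/k4.png

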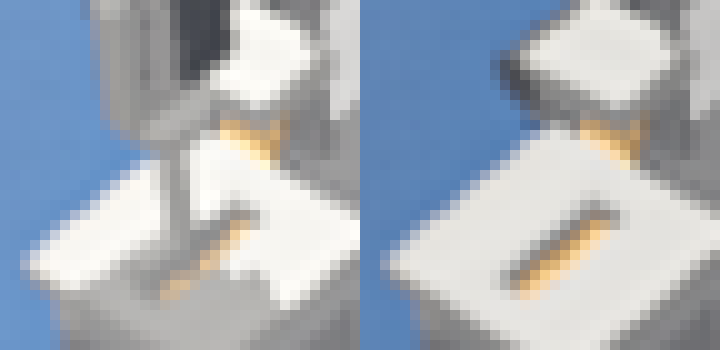

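```bash
cat >> h.py <<'E'
def shank(s,P,zs,half=7):
    "sub-pixel shank column vs prediction, at heights zs of the tool axis; dark shank on a brighter ground"
    g=cv2.cvtColor(s['color'],cv2.COLOR_RGB2GRAY).astype(float); g0=cv2.cvtColor(np.load('pics/side0.npy'),cv2.COLOR_RGB2GRAY).astype(float)
    for z in zs:
        u,v=proj(s,[P[0],P[1],z])[0]; r=int(round(v)); c0=int(round(u)); cs=np.arange(c0-half,c0+half+1)
        print('z %.3f row %d pred col %.2f'%(z,r,u+(r-v)*.113),'cols from',cs[0],g[r,cs].astype(int).tolist(),'bg',g0[r,cs].astype(int).tolist())
E
python3 - <<'E'
from h import *
P=axes()[0]['eef_pos']; s=cam('side'); np.save('pics/k4.npy',s['color'])
shank(s,P,[.115,.11,.105,.10,.095])
E
```

```text
z 0.115 row 230 pred col 197.38 cols from 190 [139, 138, 137, 139, 153, 163, 155, 154, 192, 241, 251, 250, 249, 249, 245] bg [124, 123, 122, 120, 141, 188, 221, 228, 227, 227, 229, 230, 230, 230, 228]
z 0.110 row 231 pred col 197.49 cols from 191 [137, 140, 170, 209, 212, 178, 157, 190, 242, 250, 248, 246, 246, 246, 247] bg [120, 123, 151, 191, 221, 227, 227, 227, 227, 229, 229, 228, 227, 227, 228]
z 0.105 row 233 pred col 197.73 cols from 191 [197, 237, 249, 250, 226, 180, 155, 171, 239, 250, 248, 245, 242, 245, 245] bg [178, 219, 230, 229, 227, 228, 228, 229, 230, 228, 227, 226, 224, 226, 227]
z 0.100 row 234 pred col 197.84 cols from 191 [240, 248, 248, 249, 238, 193, 156, 159, 238, 254, 253, 239, 227, 238, 245] bg [221, 229, 229, 228, 228, 229, 229, 229, 228, 229, 226, 215, 208, 220, 227]
z 0.095 row 235 pred col 197.96 cols from 191 [248, 246, 247, 249, 247, 202, 157, 159, 236, 255, 248, 216, 185, 204, 228] bg [229, 228, 227, 228, 229, 229, 228, 228, 229, 226, 212, 180, 160, 186, 209]
```

>>> play_rows(
  increments=[
    {"offset": [0, 0, -0.8], "rotation": [0, 0, 0]},
    {"offset": [-0.4, -0.17, 0], "rotation": [0, 0, 0]},
    {"offset": [0, 0, 0], "rotation": [0, 0, 0]},
    {"offset": [0, 0, 0.4], "rotation": [0, 0, 0]},
    {"offset": [0, 0, 0.4], "rotation": [0, 0, 0]},
    {"offset": [0, 0, 0.3], "rotation": [0, 0, 0]},
    {"offset": [0, 0, 0.3], "rotation": [0, 0, 0]},
    {"offset": [0, 0, 0], "rotation": [0, 0, 0]},
  ],
)

```text
time: 10.88
eef_pos: [0.6054, 0.1492, 0.1388]
eef_rot: [0.0, 0.723, 0.691, -0.0]
wrist_force: [1.3, -0.9, -1.6]
gripper_width: 0.108
```

```bash
python3 - <<'E'
from h import *
plan([.6055,.1495,.0973],-.045)
E
```

```text
t10.88 pos [0.6054 0.1492 0.1388] jaw -0.045 tilt [0. 0. 1.] d[cm] [0.03 0.01 4.15] rotz 0.000; d after turn [0.03 0.01 4.15] F [ 1.3 -0.9 -1.6] w 0.108 q [ 0.06  0.64  1.52 -0.    0.99  0.11]
```

>>> play_rows(
  increments=[
    {"offset": [0, 0, 0.8], "rotation": [0, 0, 0]},
    {"offset": [0, 0, 0.8], "rotation": [0, 0, 0]},
    {"offset": [0, 0, 0.8], "rotation": [0, 0, 0]},
    {"offset": [0, 0, 0.8], "rotation": [0, 0, 0]},
    {"offset": [0, 0, 0.6], "rotation": [0, 0, 0]},
    {"offset": [0, 0, 0.3], "rotation": [0, 0, 0]},
    {"offset": [0, 0, 0], "rotation": [0, 0, 0]},
  ],
)

```text
time: 11.75
eef_pos: [0.6054, 0.1494, 0.098]
eef_rot: [-0.0, 0.723, 0.691, -0.0]
wrist_force: [2.5, 0.3, -1.8]
gripper_width: 0.106
```

```bash
python3 - <<'E'
from h import *
plan([.6055,.1495,.0973],-.045)
E
```

```text
t11.75 pos [0.6054 0.1494 0.098 ] jaw -0.045 tilt [-0.  0.  1.] d[cm] [0.01 0.01 0.07] rotz 0.000; d after turn [0.01 0.01 0.07] F [ 2.5  0.3 -1.8] w 0.106 q [0.06 0.69 1.54 0.   0.91 0.11]
```

>>> play_rows(
  increments=[
    {"offset": [0, 0, 0.2], "rotation": [0, 0, 0]},
    {"offset": [0, 0, 0.15], "rotation": [0, 0, 0]},
    {"offset": [0, 0, 0], "rotation": [0, 0, 0]},
    {"offset": [0, -0.03, 0], "rotation": [0, 0, 0.15]},
    {"offset": [0, -0.03, 0], "rotation": [0, 0, 0.15]},
  ],
)

```text
time: 12.38
eef_pos: [0.6054, 0.1494, 0.0974]
eef_rot: [0.001, 0.819, 0.573, 0.001]
wrist_force: [-1.2, -0.3, 9.8]
gripper_width: 0.104
```

```bash
python3 - <<'E'
from h import *
plan([.6055,.1495,.0973],-.045); print(axes()[0]['ft_torque'])
E
```

```text
t12.38 pos [0.6054 0.1494 0.0974] jaw -0.349 tilt [-0.001 -0.002  1.   ] d[cm] [0.01 0.01 0.01] rotz -0.304; d after turn [0.01 0.01 0.01] F [-1.2 -0.3  9.8] w 0.104 q [ 0.06  0.69  1.54 -0.    0.9   0.41]
[-0.11778355  0.20744574  0.02578988]
```

>>> play_rows(
  increments=[
    {"offset": [0, -0.03, -0.1], "rotation": [0, 0, 0.16]},
    {"offset": [0, -0.03, 0], "rotation": [0, 0, 0.16]},
    {"offset": [0, -0.03, 0], "rotation": [0, 0, 0.16]},
    {"offset": [0, -0.03, 0], "rotation": [0, 0, 0.16]},
    {"offset": [0, -0.03, 0], "rotation": [0, 0, 0.16]},
    {"offset": [0, -0.03, 0], "rotation": [0, 0, 0.16]},
    {"offset": [0, 0, 0], "rotation": [0, 0, 0]},
  ],
)

```text
time: 13.25
eef_pos: [0.6039, 0.1507, 0.0974]
eef_rot: [0.0, 0.991, 0.132, 0.001]
wrist_force: [0.6, -0.1, 4.8]
gripper_width: 0.104
```

```bash
python3 - <<'E'
from h import *
plan([.6055,.1495,.0973],-.045); print(axes()[0]['ft_torque'])
s=cam('side'); np.save('pics/k5.npy',s['color']); c=cam('top')
im0=np.load('pics/side0.npy'); b=(170,190,240,255)
A=[cv2.resize(i[b[1]:b[3],b[0]:b[2]],None,fx=5,fy=5,interpolation=cv2.INTER_CUBIC) for i in (s['color'],im0)]
save('k5',np.hstack(A))
E
```

```text
t13.25 pos [0.6039 0.1507 0.0974] jaw -1.306 tilt [-0.002 -0.     1.   ] d[cm] [0.12 0.15 0.01] rotz -1.261; d after turn [-0.11 0.16 0.01] F [ 0.6 -0.1  4.8] w 0.104 q [ 0.07  0.69  1.55 -0.    0.9   1.37]
[-0.03253423 -0.01340597  0.00626584]
```

View pics/k5.png

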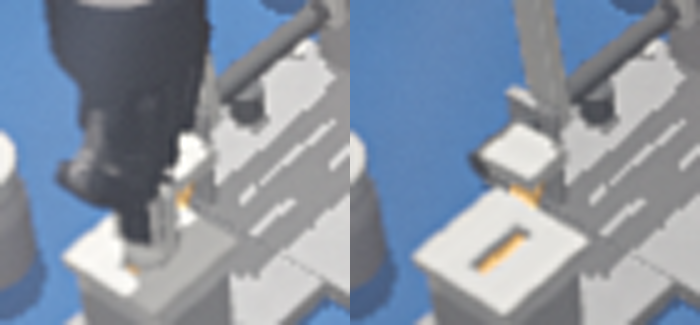

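The left half (turned) shows brass still beside the latch post at (183,195), as in the clean picture on the right (525,190); it looks like an idle key. I'll check by brass pixels in the top view.

```bash
cat >> h.py <<'E'
def brass(c,im0,box):
    for im in (im0,c['color']):
        h=cv2.cvtColor(im,cv2.COLOR_RGB2HSV)[box[1]:box[3],box[0]:box[2]].astype(int)
        ys,xs=np.nonzero((h[...,0]>12)&(h[...,0]<28)&(h[...,1]>90)&(h[...,2]>120)); print('brass n',len(xs),sorted(zip((xs+box[0]).tolist(),(ys+box[1]).tolist())))
E
python3 - <<'E'
from h import *
c=cam('top'); brass(c,np.load('pics/top0.npy'),(205,140,255,185))
s=cam('side'); brass(s,np.load('pics/side0.npy'),(170,200,230,250))
E
```

```text
brass n 73 [(213, 166), (213, 167), (213, 168), (213, 169), (214, 166), (214, 167), (214, 168), (214, 169), (215, 166), (215, 167), (215, 168), (215, 169), (216, 166), (216, 167), (216, 168), (216, 169), (217, 166), (217, 167), (217, 168), (217, 169), (218, 166), (218, 167), (218, 168), (218, 169), (219, 166), (219, 167), (219, 168), (219, 169), (220, 167), (220, 168), (220, 169), (221, 167), (221, 168), (221, 169), (222, 167), (222, 168), (222, 169), (223, 167), (223, 168), (223, 169), (224, 167), (224, 168), (224, 169), (225, 167), (231, 160), (231, 161), (231, 162), (231, 163), (231, 164), (231, 165), (232, 159), (232, 160), (232, 161), (232, 162), (232, 163), (232, 164), (232, 165), (233, 159), (233, 160), (233, 161), (233, 162), (233, 163), (233, 164), (233, 165), (234, 158), (234, 159), (234, 160), (234, 161), (234, 162), (234, 163), (234, 164), (235, 163), (236, 163)]
brass n 0 []
brass n 27 [(196, 243), (197, 242), (197, 243), (198, 241), (198, 242), (199, 240), (199, 241), (200, 239), (200, 240), (201, 239), (201, 240), (202, 227), (202, 238), (202, 239), (203, 227), (203, 228), (203, 237), (203, 238), (204, 228), (204, 229), (205, 228), (205, 229), (206, 229), (206, 230), (207, 228), (207, 229), (207, 230)]
brass n 5 [(206, 229), (206, 230), (207, 228), (207, 229), (207, 230)]
```

>>> play_rows(
  increments=[
    {"offset": [0, 0.03, 0], "rotation": [0, 0, -0.16]},
    {"offset": [0, 0.03, 0], "rotation": [0, 0, -0.16]},
    {"offset": [0, 0.03, 0], "rotation": [0, 0, -0.16]},
    {"offset": [0, 0.03, 0], "rotation": [0, 0, -0.16]},
    {"offset": [0, 0.03, 0], "rotation": [0, 0, -0.16]},
    {"offset": [0, 0.03, 0], "rotation": [0, 0, -0.16]},
    {"offset": [0, 0.03, 0], "rotation": [0, 0, -0.15]},
    {"offset": [0, 0.03, 0], "rotation": [0, 0, -0.15]},
    {"offset": [0, 0, 0], "rotation": [0, 0, 0]},
    {"offset": [0, 0, -0.5], "rotation": [0, 0, 0]},
    {"offset": [0, 0, -0.5], "rotation": [0, 0, 0]},
  ],
)

```text
time: 14.82
eef_pos: [0.6053, 0.149, 0.1059]
eef_rot: [0.0, 0.723, 0.691, 0.0]
wrist_force: [2.0, -0.4, -2.3]
gripper_width: 0.108
```

```bash
python3 - <<'E'
from h import *
plan([.6055,.1495,.185],-.045)
E
```

```text
t14.82 pos [0.6053 0.149  0.1059] jaw -0.045 tilt [ 0. -0.  1.] d[cm] [ 0.05  0.02 -7.91] rotz -0.000; d after turn [0.05 0.02 -7.91] F [ 2.  -0.4 -2.3] w 0.108 q [ 0.06  0.68  1.54 -0.    0.92  0.11]
```

>>> play_rows(
  increments=[
    {"offset": [0, 0, -2], "rotation": [0, 0, 0]},
    {"offset": [0, 0, -2], "rotation": [0, 0, 0]},
    {"offset": [0, 0, -2], "rotation": [0, 0, 0]},
    {"offset": [0, 0, -2], "rotation": [0, 0, 0]},
    {"offset": [2.58, -3.22, 0], "rotation": [0, 0, 0]},
    {"offset": [2.58, -3.22, 0], "rotation": [0, 0, 0]},
    {"offset": [2.58, -3.22, 0], "rotation": [0, 0, 0]},
    {"offset": [2.58, -3.22, 0], "rotation": [0, 0, 0]},
    {"offset": [2.58, -3.22, 0], "rotation": [0, 0, 0]},
    {"offset": [0, 0, 0], "rotation": [0, 0, 0.027]},
    {"offset": [0, 0, 0], "rotation": [0, 0, 0]},
  ],
)

```text
time: 16.2
eef_pos: [0.45, 0.285, 0.1859]
eef_rot: [0.0, 0.732, 0.681, -0.0]
wrist_force: [0.0, 0.4, -0.5]
gripper_width: 0.106
```

```bash
python3 - <<'E'
from h import *
plan([.4503,.285,.0835],-.072)
E
```

```text
t16.20 pos [0.45   0.285  0.1859] jaw -0.071 tilt [0.001 0.    1.   ] d[cm] [1.000e-02 3.000e-02 1.024e+01] rotz 0.001; d after turn [0.01 0.03 10.24] F [ 0.   0.4 -0.5] w 0.106 q [ 0.35  0.47  1.71 -0.    0.97  0.43]
```

>>> play_rows(
  increments=[
    {"offset": [0, 0.03, 2], "rotation": [0, 0, 0]},
    {"offset": [0, 0, 2], "rotation": [0, 0, 0]},
    {"offset": [0, 0, 1], "rotation": [0, 0, 0]},
    {"offset": [0, 0, 0.7], "rotation": [0, 0, 0]},
    {"offset": [0, 0, 0], "rotation": [0, 0, 0]},
  ],
)

```text
time: 16.82
eef_pos: [0.4506, 0.2849, 0.1286]
eef_rot: [-0.0, 0.732, 0.681, -0.0]
wrist_force: [-0.4, -0.1, -0.7]
gripper_width: 0.107
```

>>> play_rows(
  increments=[
    {"offset": [0, 0, 1.2], "rotation": [0, 0, 0]},
    {"offset": [0, 0, 1.2], "rotation": [0, 0, 0]},
    {"offset": [0, 0, 1.2], "rotation": [0, 0, 0]},
    {"offset": [0, 0, 0.8], "rotation": [0, 0, 0]},
    {"offset": [0, 0, 0.25], "rotation": [0, 0, 0]},
    {"offset": [0, 0, 0], "rotation": [0, 0, 0]},
  ],
)

```text
time: 17.58
eef_pos: [0.4503, 0.2851, 0.0824]
eef_rot: [-0.0, 0.732, 0.681, -0.0]
wrist_force: [-0.3, -0.5, -0.1]
gripper_width: 0.106
```

>>> play_rows(
  increments=[
    {"offset": [0, 0, 0], "rotation": [0, 0, 0]},
    {"offset": [0, 0, 0], "rotation": [0, 0, 0]},
    {"offset": [0, 0, 0], "rotation": [0, 0, 0]},
    {"offset": [0, 0, 0], "rotation": [0, 0, 0]},
    {"offset": [0, 0, -1.5], "rotation": [0, 0, 0]},
    {"offset": [0, 0, -1.5], "rotation": [0, 0, 0]},
    {"offset": [0, 0, -1.5], "rotation": [0, 0, 0]},
  ],
  grip=-1,
)

```text
time: 18.45
eef_pos: [0.4507, 0.2853, 0.1289]
eef_rot: [0.0, 0.732, 0.681, 0.001]
wrist_force: [0.6, 0.1, -0.0]
gripper_width: 1.002
```

```bash
python3 - <<'E'
from h import *
plan([.4543,.347,.081],-.072)
s=cam('side'); g0=np.load('pics/side0.npy')
for im in(g0,s['color']):
    g=cv2.cvtColor(im,cv2.COLOR_RGB2HSV).astype(int)
    m=((g[...,1]<60)&(g[...,2]>100)).astype(np.uint8); m[:285]=0; m[:,:150]=0;m[:,230:]=0
    n,l,st,ce=cv2.connectedComponentsWithStats(m); print([(st[i].tolist(),ce[i].round(1).tolist()) for i in range(1,n) if st[i,4]>30])
E
```

```text
t18.45 pos [0.4507 0.2853 0.1289] jaw -0.072 tilt [-0.001 -0.001  1.   ] d[cm] [ 6.18 -0.09  4.79] rotz 0.000; d after turn [6.18 -0.09 4.79] F [ 0.6  0.1 -0. ] w 1.002 q [0.35 0.55 1.76 0.   0.83 0.43]
[([152, 292, 78, 61, 793], [192.7, 323.3]), ([171, 329, 59, 55, 66], [201.9, 356.5])]
[([152, 291, 77, 62, 849], [193.6, 322.4]), ([171, 329, 59, 55, 66], [201.9, 356.5])]
```

>>> play_rows(
  increments=[
    {"offset": [3.12, -0.01, 0], "rotation": [0, 0, 0]},
    {"offset": [3.11, -0.01, 0], "rotation": [0, 0, 0]},
    {"offset": [0, 0, 1.6], "rotation": [0, 0, 0]},
    {"offset": [0, 0, 1.6], "rotation": [0, 0, 0]},
    {"offset": [0, 0, 1.4], "rotation": [0, 0, 0]},
    {"offset": [0, 0, 0], "rotation": [0, 0, 0]},
  ],
)

```text
time: 19.25
eef_pos: [0.4535, 0.3459, 0.0795]
eef_rot: [-0.001, 0.732, 0.681, -0.002]
wrist_force: [0.5, 0.1, 0.6]
gripper_width: 1.001
```

>>> play_rows(
  increments=[
    {"offset": [0, 0, 0], "rotation": [0, 0, 0]},
    {"offset": [0, 0, 0], "rotation": [0, 0, 0]},
    {"offset": [0, 0, 0], "rotation": [0, 0, 0]},
    {"offset": [0, 0, 0], "rotation": [0, 0, 0]},
    {"offset": [0, 0, 0], "rotation": [0, 0, 0]},
    {"offset": [0, 0, 0], "rotation": [0, 0, 0]},
    {"offset": [0, 0, 0], "rotation": [0, 0, 0]},
  ],
  grip=1,
  squeeze=70,
)

```text
time: 20.12
eef_pos: [0.4549, 0.3474, 0.0817]
eef_rot: [0.0, 0.732, 0.681, 0.0]
wrist_force: [-1.1, 0.7, 4.7]
gripper_width: 0.109
```

```bash
python3 - <<'E'
from h import *
plan([.455,.3475,.187],-.072)
E
```

```text
t20.12 pos [0.4549 0.3474 0.0817] jaw -0.072 tilt [-0.    -0.001  1.   ] d[cm] [ 1.000e-02  2.000e-02 -1.053e+01] rotz 0.000; d after turn [0.01 0.02 -10.53] F [-1.1  0.7  4.7] w 0.109 q [0.46 0.67 1.69 0.   0.79 0.53]
```

>>> play_rows(
  increments=[
    {"offset": [0, 0, -1.5], "rotation": [0, 0, 0]},
    {"offset": [0, 0, -3], "rotation": [0, 0, 0]},
    {"offset": [0, 0, -3], "rotation": [0, 0, 0]},
    {"offset": [0, 0, -3], "rotation": [0, 0, -0.027]},
    {"offset": [-3.18, 2.65, 0], "rotation": [0, 0, 0]},
    {"offset": [-3.18, 2.65, 0], "rotation": [0, 0, 0]},
    {"offset": [-3.18, 2.65, 0], "rotation": [0, 0, 0]},
    {"offset": [-3.18, 2.65, 0], "rotation": [0, 0, 0]},
    {"offset": [-3.18, 2.65, 0], "rotation": [0, 0, 0]},
    {"offset": [-3.18, 2.65, 0], "rotation": [0, 0, 0]},
    {"offset": [0, 0, 2.5], "rotation": [0, 0, 0]},
    {"offset": [0, 0, 0], "rotation": [0, 0, 0]},
  ],
)

```text
time: 21.62
eef_pos: [0.603, 0.1489, 0.1597]
eef_rot: [-0.002, 0.723, 0.691, -0.002]
wrist_force: [0.3, 1.2, -1.2]
gripper_width: 0.104
```

>>> play_rows(
  increments=[
    {"offset": [0, 0, 0], "rotation": [0, 0, 0]},
    {"offset": [0, 0, 0], "rotation": [0, 0, 0]},
  ],
)

```text
time: 21.88
eef_pos: [0.6051, 0.1502, 0.1624]
eef_rot: [0.001, 0.722, 0.691, 0.001]
wrist_force: [0.0, 0.1, -1.3]
gripper_width: 0.101
```

```bash
python3 - <<'E'
from h import *
plan([.6055,.1495,.156],-.045)
P=axes()[0]['eef_pos']; s=cam('side'); np.save('pics/k6.npy',s['color'])
shank(s,P,P[2]-np.array([.035,.038,.041,.045,.05,.055,.06]))
E
```

```text
t21.88 pos [0.6051 0.1502 0.1624] jaw -0.044 tilt [-0.    -0.002  1.   ] d[cm] [-0.07  0.04  0.64] rotz 0.001; d after turn [-0.07 0.04 0.64] F [ 0.   0.1 -1.3] w 0.101 q [0.06 0.61 1.5  0.   1.03 0.11]
z 0.127 row 226 pred col 198.46 cols from 191 [140, 141, 143, 149, 166, 184, 181, 163, 154, 144, 143, 147, 148, 151, 159] bg [126, 125, 127, 127, 126, 114, 117, 114, 121, 116, 127, 147, 140, 136, 141]
z 0.124 row 227 pred col 198.58 cols from 192 [140, 154, 175, 187, 186, 173, 155, 151, 141, 148, 181, 174, 163, 157, 154] bg [125, 123, 125, 123, 106, 102, 135, 168, 154, 127, 162, 157, 146, 139, 137]
z 0.121 row 228 pred col 198.69 cols from 192 [141, 164, 182, 184, 172, 153, 148, 150, 148, 189, 235, 212, 194, 175, 167] bg [123, 124, 123, 123, 138, 166, 203, 226, 216, 185, 215, 193, 175, 157, 149]
z 0.117 row 229 pred col 198.80 cols from 192 [140, 151, 162, 160, 152, 145, 145, 149, 175, 241, 251, 244, 236, 209, 178] bg [123, 121, 120, 141, 190, 223, 229, 229, 230, 228, 231, 227, 222, 190, 161]
z 0.112 row 230 pred col 198.91 cols from 192 [138, 148, 154, 149, 144, 145, 147, 151, 176, 243, 252, 250, 246, 237, 213] bg [122, 120, 141, 188, 221, 228, 227, 227, 229, 230, 230, 230, 228, 222, 194]
z 0.107 row 232 pred col 199.14 cols from 192 [183, 213, 211, 190, 200, 223, 189, 157, 159, 238, 249, 246, 245, 246, 248] bg [166, 205, 225, 228, 227, 227, 228, 229, 229, 228, 227, 226, 226, 227, 229]
z 0.102 row 233 pred col 199.25 cols from 192 [239, 250, 249, 240, 246, 243, 196, 157, 157, 233, 247, 245, 245, 246, 246] bg [219, 230, 229, 227, 228, 228, 229, 230, 228, 227, 226, 224, 226, 227, 228]
```

>>> play_rows(
  increments=[
    {"offset": [0.13, 0.03, 0], "rotation": [0, 0, 0]},
    {"offset": [0, 0, 0.6], "rotation": [0, 0, 0]},
    {"offset": [0, 0, 0.6], "rotation": [0, 0, 0]},
    {"offset": [0, 0, 0.4], "rotation": [0, 0, 0]},
    {"offset": [0, 0, 0.4], "rotation": [0, 0, 0]},
    {"offset": [0, 0, 0.4], "rotation": [0, 0, 0]},
    {"offset": [0, 0, 0], "rotation": [0, 0, 0]},
  ],
)

```text
time: 22.8
eef_pos: [0.6054, 0.1507, 0.1369]
eef_rot: [0.0, 0.723, 0.691, -0.0]
wrist_force: [0.9, 0.1, -2.2]
gripper_width: 0.112
```

>>> play_rows(
  increments=[
    {"offset": [0, 0, 0.6], "rotation": [0, 0, 0]},
    {"offset": [0, 0, 0.6], "rotation": [0, 0, 0]},
    {"offset": [0, 0, 0.6], "rotation": [0, 0, 0]},
    {"offset": [0, 0, 0.3], "rotation": [0, 0, 0]},
    {"offset": [0, 0, 0], "rotation": [0, 0, 0]},
  ],
)

```text
time: 23.42
eef_pos: [0.6054, 0.1508, 0.1159]
eef_rot: [0.0, 0.723, 0.691, -0.0]
wrist_force: [1.9, -0.8, -2.7]
gripper_width: 0.109
```

>>> play_rows(
  increments=[
    {"offset": [0, 0, 0.6], "rotation": [0, 0, 0]},
    {"offset": [0, 0, 0.6], "rotation": [0, 0, 0]},
    {"offset": [0, 0, 0.5], "rotation": [0, 0, 0]},
    {"offset": [0, 0, 0.3], "rotation": [0, 0, 0]},
    {"offset": [0, 0, 0], "rotation": [0, 0, 0]},
  ],
)

```text
time: 24.05
eef_pos: [0.6054, 0.1508, 0.0967]
eef_rot: [0.0, 0.723, 0.691, 0.0]
wrist_force: [-0.4, -0.7, 2.9]
gripper_width: 0.109
```

>>> play_rows(
  increments=[
    {"offset": [0, 0, 0], "rotation": [0, 0, 0.16]},
    {"offset": [0, 0, 0], "rotation": [0, 0, 0.16]},
    {"offset": [0, 0, 0], "rotation": [0, 0, 0.16]},
    {"offset": [0, 0, 0], "rotation": [0, 0, 0.16]},
    {"offset": [0, 0, 0], "rotation": [0, 0, 0.16]},
    {"offset": [0, 0, 0], "rotation": [0, 0, 0.16]},
    {"offset": [0, 0, 0], "rotation": [0, 0, 0.16]},
    {"offset": [0, 0, 0], "rotation": [0, 0, 0.16]},
    {"offset": [0, 0, 0], "rotation": [0, 0, 0]},
    {"offset": [0, 0, 0], "rotation": [0, 0, 0]},
  ],
)

```text
time: 25.3
eef_pos: [0.6055, 0.151, 0.0968]
eef_rot: [-0.0, 0.992, 0.124, 0.0]
wrist_force: [0.1, 0.9, 4.2]
gripper_width: 0.109
```

```bash
python3 - <<'E'
from h import *
plan([.6055,.1515,.0967],-.045); print(axes()[0]['ft_torque'])
s=cam('side'); np.save('pics/k7.npy',s['color']); brass(s,np.load('pics/k5.npy'),(170,200,230,250))
E
```

```text
t25.30 pos [0.6055 0.151  0.0968] jaw -1.323 tilt [-0.001  0.     1.   ] d[cm] [ 0.01 -0.05  0.01] rotz -1.278; d after turn [0.05 -0.00 0.01] F [0.1 0.9 4.2] w 0.109 q [0.07 0.7  1.54 0.   0.9  1.39]
[ 0.0911547  -0.08633378 -0.02598529]
brass n 5 [(206, 229), (206, 230), (207, 228), (207, 229), (207, 230)]
brass n 5 [(206, 229), (206, 230), (207, 228), (207, 229), (207, 230)]
```

>>> play_rows(
  increments=[
    {"offset": [0, 0, 0], "rotation": [0, 0, -0.16]},
    {"offset": [0, 0, 0], "rotation": [0, 0, -0.16]},
    {"offset": [0, 0, 0], "rotation": [0, 0, -0.16]},
    {"offset": [0, 0, 0], "rotation": [0, 0, -0.16]},
    {"offset": [0, 0, 0], "rotation": [0, 0, -0.16]},
    {"offset": [0, 0, 0], "rotation": [0, 0, -0.16]},
    {"offset": [0, 0, 0], "rotation": [0, 0, -0.16]},
    {"offset": [0, 0, 0], "rotation": [0, 0, -0.16]},
    {"offset": [0, 0, 0], "rotation": [0, 0, 0]},
    {"offset": [0, 0, -0.5], "rotation": [0, 0, 0]},
    {"offset": [0, 0, -0.5], "rotation": [0, 0, 0]},
  ],
)

```text
time: 26.72
eef_pos: [0.6053, 0.1506, 0.1059]
eef_rot: [0.0, 0.723, 0.691, -0.0]
wrist_force: [3.3, 0.6, -3.3]
gripper_width: 0.105
```

```bash
python3 - <<'E'
from h import *
plan([.455,.3474,.187],-.045)
E
```

```text
t26.73 pos [0.6053 0.1506 0.1059] jaw -0.046 tilt [0. 0. 1.] d[cm] [ 18.97 -15.92  -8.12] rotz -0.001; d after turn [18.99 -15.91 -8.12] F [ 3.3  0.6 -3.3] w 0.105 q [ 0.07  0.68  1.54 -0.    0.92  0.11]
```

>>> play_rows(
  increments=[
    {"offset": [0, 0, -2], "rotation": [0, 0, 0]},
    {"offset": [0, 0, -2], "rotation": [0, 0, 0]},
    {"offset": [0, 0, -2], "rotation": [0, 0, 0]},
    {"offset": [0, 0, -2.1], "rotation": [0, 0, 0]},
    {"offset": [3.163, -2.652, 0], "rotation": [0, 0, 0]},
    {"offset": [3.163, -2.652, 0], "rotation": [0, 0, 0]},
    {"offset": [3.163, -2.652, 0], "rotation": [0, 0, 0]},
    {"offset": [3.163, -2.652, 0], "rotation": [0, 0, 0]},
    {"offset": [3.163, -2.652, 0], "rotation": [0, 0, 0]},
    {"offset": [3.163, -2.652, 0], "rotation": [0, 0, 0]},
    {"offset": [0, 0, 0], "rotation": [0, 0, 0.026]},
    {"offset": [0, 0, 0], "rotation": [0, 0, 0]},
  ],
)

```text
time: 28.22
eef_pos: [0.4543, 0.3471, 0.1871]
eef_rot: [0.0, 0.732, 0.682, -0.001]
wrist_force: [0.5, 0.2, -1.2]
gripper_width: 0.109
```

>>> play_rows(
  increments=[
    {"offset": [0, 0, 2], "rotation": [0, 0, 0]},
    {"offset": [0, 0, 2], "rotation": [0, 0, 0]},
    {"offset": [0, 0, 1], "rotation": [0, 0, 0]},
    {"offset": [0, 0, 0.8], "rotation": [0, 0, 0]},
    {"offset": [0, 0, 0], "rotation": [0, 0, 0]},
  ],
)

```text
time: 28.85
eef_pos: [0.455, 0.3472, 0.129]
eef_rot: [-0.0, 0.732, 0.681, -0.0]
wrist_force: [-0.1, 0.6, -0.5]
gripper_width: 0.11
```

>>> play_rows(
  increments=[
    {"offset": [0, 0, 1.2], "rotation": [0, 0, 0]},
    {"offset": [0, 0, 1.2], "rotation": [0, 0, 0]},
    {"offset": [0, 0, 1.2], "rotation": [0, 0, 0]},
    {"offset": [0, 0, 0.8], "rotation": [0, 0, 0]},
    {"offset": [0, 0, 0.28], "rotation": [0, 0, 0]},
    {"offset": [0, 0, 0], "rotation": [0, 0, 0]},
  ],
)

```text
time: 29.6
eef_pos: [0.4549, 0.3476, 0.0824]
eef_rot: [0.0, 0.732, 0.682, 0.0]
wrist_force: [0.3, -0.2, -0.6]
gripper_width: 0.107
```

>>> play_rows(
  increments=[
    {"offset": [0, 0, 0], "rotation": [0, 0, 0]},
    {"offset": [0, 0, 0], "rotation": [0, 0, 0]},
    {"offset": [0, 0, 0], "rotation": [0, 0, 0]},
    {"offset": [0, 0, 0], "rotation": [0, 0, 0]},
    {"offset": [0, 0, -1.5], "rotation": [0, 0, 0]},
    {"offset": [0, 0, -1.5], "rotation": [0, 0, 0]},
    {"offset": [0, 0, -1.7], "rotation": [0, 0, 0]},
    {"offset": [0, 0, 0], "rotation": [0, 0, 0]},
  ],
  grip=-1,
)

```text
time: 30.6
eef_pos: [0.4561, 0.3483, 0.1318]
eef_rot: [0.001, 0.732, 0.682, 0.002]
wrist_force: [-0.0, -0.2, -0.4]
gripper_width: 1.0
```

```bash
python3 - <<'E'
from h import *
plan([.4593,.407,.081],-.072)
s=cam('side'); save('k8',s['color'],5,(140,270,250,370))
E
```

```text
t30.60 pos [0.4561 0.3483 0.1318] jaw -0.071 tilt [-0.002 -0.004  1.   ] d[cm] [ 5.87 -0.12  5.1 ] rotz 0.001; d after turn [5.87 -0.13 5.10] F [-0.  -0.2 -0.4] w 1.000 q [ 0.46  0.59  1.66 -0.    0.89  0.53]
```

View pics/k8.png

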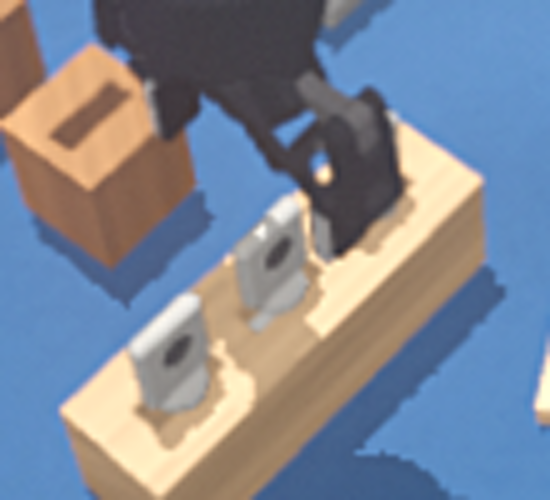

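>>> play_rows(
  increments=[
    {"offset": [3, 0, 0], "rotation": [0, 0, 0]},
    {"offset": [2.93, 0, 0], "rotation": [0, 0, 0]},
    {"offset": [0, 0, 1.6], "rotation": [0, 0, 0]},
    {"offset": [0, 0, 1.6], "rotation": [0, 0, 0]},
    {"offset": [0, 0, 1.5], "rotation": [0, 0, 0]},
    {"offset": [0, 0, 0], "rotation": [0, 0, 0]},
    {"offset": [0, 0, 0], "rotation": [0, 0, 0]},
  ],
)

```text
time: 31.52
eef_pos: [0.4593, 0.4064, 0.0824]
eef_rot: [0.0, 0.732, 0.681, -0.0]
wrist_force: [-0.1, 0.7, -0.3]
gripper_width: 1.002
```

>>> play_rows(
  increments=[
    {"offset": [0, 0, 0], "rotation": [0, 0, 0]},
    {"offset": [0, 0, 0], "rotation": [0, 0, 0]},
    {"offset": [0, 0, 0], "rotation": [0, 0, 0]},
    {"offset": [0, 0, 0], "rotation": [0, 0, 0]},
    {"offset": [0, 0, 0], "rotation": [0, 0, 0]},
    {"offset": [0, 0, 0], "rotation": [0, 0, 0]},
    {"offset": [0, 0, 0], "rotation": [0, 0, 0]},
  ],
  grip=1,
  squeeze=70,
)

```text
time: 32.4
eef_pos: [0.4592, 0.4068, 0.0828]
eef_rot: [0.0, 0.732, 0.682, 0.0]
wrist_force: [-0.1, 0.0, 1.9]
gripper_width: 0.109
```

```bash
python3 - <<'E'
from h import *
plan([.6055,.1505,.162],-.045)
E
```

```text
t32.40 pos [0.4592 0.4068 0.0828] jaw -0.071 tilt [-0. -0.  1.] d[cm] [-24.53  16.42  -7.92] rotz -0.026; d after turn [-24.95 15.77 -7.92] F [-0.1  0.   1.9] w 0.109 q [0.54 0.71 1.58 0.   0.86 0.61]
```

>>> play_rows(
  increments=[
    {"offset": [0, 0, -1.6], "rotation": [0, 0, 0]},
    {"offset": [0, 0, -3], "rotation": [0, 0, 0]},
    {"offset": [0, 0, -3], "rotation": [0, 0, 0]},
    {"offset": [0, 0, -2.8], "rotation": [0, 0, -0.026]},
    {"offset": [-3.564, 2.253, 0], "rotation": [0, 0, 0]},
    {"offset": [-3.564, 2.253, 0], "rotation": [0, 0, 0]},
    {"offset": [-3.564, 2.253, 0], "rotation": [0, 0, 0]},
    {"offset": [-3.564, 2.253, 0], "rotation": [0, 0, 0]},
    {"offset": [-3.564, 2.253, 0], "rotation": [0, 0, 0]},
    {"offset": [-3.564, 2.253, 0], "rotation": [0, 0, 0]},
    {"offset": [-3.564, 2.253, 0], "rotation": [0, 0, 0]},
  ],
)

```text
time: 33.78
eef_pos: [0.6058, 0.1492, 0.1871]
eef_rot: [0.0, 0.723, 0.691, 0.0]
wrist_force: [0.4, -0.5, -1.4]
gripper_width: 0.107
```

>>> play_rows(
  increments=[
    {"offset": [0, 0, 1.5], "rotation": [0, 0, 0]},
    {"offset": [0, 0, 1], "rotation": [0, 0, 0]},
    {"offset": [0, 0, 0], "rotation": [0, 0, 0]},
    {"offset": [0, 0, 0], "rotation": [0, 0, 0]},
  ],
)

```text
time: 34.28
eef_pos: [0.6049, 0.1515, 0.1616]
eef_rot: [-0.0, 0.722, 0.692, -0.0]
wrist_force: [0.3, -0.2, -0.1]
gripper_width: 0.102
```

```bash
python3 - <<'E'
from h import *
plan([.6055,.1505,.162],-.045)
P=axes()[0]['eef_pos']; s=cam('side'); np.save('pics/k9.npy',s['color'])
shank(s,P,P[2]-np.array([.035,.045,.05,.055,.06,.065,.07]))
E
```

```text
t34.27 pos [0.6049 0.1515 0.1616] jaw -0.043 tilt [-0.  0.  1.] d[cm] [-0.09  0.06 -0.04] rotz 0.002; d after turn [-0.09 0.06 -0.04] F [ 0.3 -0.2 -0.1] w 0.102 q [0.07 0.61 1.5  0.   1.03 0.11]
z 0.127 row 227 pred col 198.28 cols from 191 [141, 141, 141, 140, 139, 127, 153, 158, 155, 211, 253, 255, 220, 174, 157] bg [125, 125, 123, 125, 123, 106, 102, 135, 168, 154, 127, 162, 157, 146, 139]
z 0.117 row 229 pred col 198.50 cols from 192 [139, 138, 138, 159, 199, 180, 161, 153, 170, 175, 155, 150, 205, 201, 180] bg [123, 121, 120, 141, 190, 223, 229, 229, 230, 228, 231, 227, 222, 190, 161]
z 0.112 row 231 pred col 198.73 cols from 192 [141, 167, 198, 213, 200, 181, 170, 158, 142, 142, 151, 182, 225, 246, 248] bg [123, 151, 191, 221, 227, 227, 227, 227, 229, 229, 228, 227, 227, 228, 230]
z 0.107 row 232 pred col 198.84 cols from 192 [185, 214, 209, 194, 183, 170, 155, 151, 141, 161, 199, 240, 248, 248, 249] bg [166, 205, 225, 228, 227, 227, 228, 229, 229, 228, 227, 226, 226, 227, 229]
z 0.102 row 234 pred col 199.07 cols from 192 [251, 227, 182, 162, 152, 146, 145, 150, 177, 237, 239, 229, 239, 245, 246] bg [229, 229, 228, 228, 229, 229, 229, 228, 229, 226, 215, 208, 220, 227, 228]
z 0.097 row 235 pred col 199.19 cols from 192 [249, 227, 180, 148, 144, 145, 148, 153, 172, 218, 201, 180, 204, 227, 243] bg [228, 227, 228, 229, 229, 228, 228, 229, 226, 212, 180, 160, 186, 209, 224]
z 0.092 row 236 pred col 199.30 cols from 192 [248, 234, 192, 152, 155, 185, 172, 158, 153, 178, 161, 154, 157, 175, 228] bg [228, 228, 229, 230, 229, 229, 229, 227, 211, 180, 143, 135, 137, 156, 209]
```

>>> play_rows(
  increments=[
    {"offset": [-0.06, 0.05, 0], "rotation": [0, 0, 0.002]},
    {"offset": [0, 0, 0.6], "rotation": [0, 0, 0]},
    {"offset": [0, 0, 0.6], "rotation": [0, 0, 0]},
    {"offset": [0, 0, 0.4], "rotation": [0, 0, 0]},
    {"offset": [0, 0, 0.4], "rotation": [0, 0, 0]},
    {"offset": [0, 0, 0.4], "rotation": [0, 0, 0]},
    {"offset": [0, 0, 0], "rotation": [0, 0, 0]},
  ],
)

```text
time: 35.2
eef_pos: [0.6057, 0.1497, 0.1371]
eef_rot: [-0.0, 0.724, 0.69, -0.0]
wrist_force: [0.4, -1.1, -1.5]
gripper_width: 0.106
```

>>> play_rows(
  increments=[
    {"offset": [0, 0, 0.4], "rotation": [0, 0, 0]},
    {"offset": [0, 0, 0.4], "rotation": [0, 0, 0]},
    {"offset": [0, 0, 0.3], "rotation": [0, 0, 0]},
    {"offset": [0, 0, 0], "rotation": [0, 0, 0]},
  ],
)

```text
time: 35.7
eef_pos: [0.6057, 0.1497, 0.1261]
eef_rot: [-0.0, 0.724, 0.69, -0.0]
wrist_force: [-0.7, 0.1, -1.4]
gripper_width: 0.107
```

>>> play_rows(
  increments=[
    {"offset": [0, 0, 0.6], "rotation": [0, 0, 0]},
    {"offset": [0, 0, 0.6], "rotation": [0, 0, 0]},
    {"offset": [0, 0, 0.6], "rotation": [0, 0, 0]},
    {"offset": [0, 0, 0.6], "rotation": [0, 0, 0]},
    {"offset": [0, 0, 0.3], "rotation": [0, 0, 0]},
    {"offset": [0, 0, 0.1], "rotation": [0, 0, 0]},
    {"offset": [0, 0, 0], "rotation": [0, 0, 0]},
  ],
)

```text
time: 36.58
eef_pos: [0.6059, 0.1498, 0.0985]
eef_rot: [0.0, 0.724, 0.69, 0.0]
wrist_force: [-0.1, -0.3, -0.2]
gripper_width: 0.107
```

>>> play_rows(
  increments=[
    {"offset": [0, 0, 0.1], "rotation": [0, 0, 0]},
    {"offset": [0, 0, 0], "rotation": [0, 0, 0.16]},
    {"offset": [0, 0, 0], "rotation": [0, 0, 0.16]},
    {"offset": [0, 0, 0], "rotation": [0, 0, 0.16]},
    {"offset": [0, 0, 0], "rotation": [0, 0, 0.16]},
    {"offset": [0, 0, 0], "rotation": [0, 0, 0.16]},
    {"offset": [0, 0, 0], "rotation": [0, 0, 0.16]},
    {"offset": [0, 0, 0], "rotation": [0, 0, 0.16]},
    {"offset": [0, 0, 0], "rotation": [0, 0, 0.16]},
    {"offset": [0, 0, 0], "rotation": [0, 0, 0]},
    {"offset": [0, 0, 0], "rotation": [0, 0, 0]},
  ],
)

```text
time: 37.95
eef_pos: [0.607, 0.1491, 0.0979]
eef_rot: [0.001, 0.992, 0.123, 0.001]
wrist_force: [2.3, -2.9, -1.2]
gripper_width: 0.105
```

```bash
python3 - <<'E'
from h import *
plan([.6055,.1505,.0967],-.045); print(axes()[0]['ft_torque'])
s=cam('side'); np.save('pics/k10.npy',s['color']); brass(s,np.load('pics/k5.npy'),(150,180,240,250))
E
```

```text
t37.95 pos [0.607  0.1491 0.0979] jaw -1.324 tilt [-0.002 -0.002  1.   ] d[cm] [-0.11 -0.17  0.12] rotz -1.279; d after turn [0.13 -0.16 0.12] F [ 2.3 -2.9 -1.2] w 0.105 q [ 0.06  0.69  1.54 -0.    0.9   1.39]
[-0.69123696 -0.46773187  0.06530678]
brass n 5 [(206, 229), (206, 230), (207, 228), (207, 229), (207, 230)]
brass n 56 [(196, 243), (197, 243), (216, 235), (216, 236), (217, 236), (218, 236), (218, 237), (218, 238), (218, 239), (219, 235), (219, 236), (219, 237), (219, 238), (219, 239), (220, 235), (220, 236), (220, 237), (220, 238), (220, 239), (221, 234), (221, 235), (221, 236), (221, 237), (221, 238), (221, 239), (222, 234), (222, 235), (222, 236), (222, 237), (222, 238), (223, 233), (223, 234), (223, 235), (223, 236), (223, 237), (223, 238), (224, 233), (224, 234), (224, 235), (224, 236), (224, 237), (225, 233), (225, 234), (225, 235), (225, 236), (225, 237), (226, 233), (226, 234), (226, 235), (226, 236), (226, 237), (227, 233), (227, 235), (227, 236), (228, 235), (228, 236)]
```

>>> play_rows(
  increments=[
    {"offset": [0, 0, 0], "rotation": [0, 0, -0.16]},
    {"offset": [0, 0, 0], "rotation": [0, 0, -0.16]},
    {"offset": [0, 0, 0], "rotation": [0, 0, -0.16]},
    {"offset": [0, 0, 0], "rotation": [0, 0, -0.16]},
    {"offset": [0, 0, 0], "rotation": [0, 0, -0.16]},
    {"offset": [0, 0, 0], "rotation": [0, 0, -0.16]},
    {"offset": [0, 0, 0], "rotation": [0, 0, -0.16]},
    {"offset": [0, 0, 0], "rotation": [0, 0, -0.16]},
    {"offset": [0, 0, 0], "rotation": [0, 0, 0]},
    {"offset": [0, 0, -0.5], "rotation": [0, 0, 0]},
    {"offset": [0, 0, -0.5], "rotation": [0, 0, 0]},
  ],
)

```text
time: 39.38
eef_pos: [0.6054, 0.15, 0.1076]
eef_rot: [-0.0, 0.724, 0.69, -0.0]
wrist_force: [-0.1, 0.8, -1.3]
gripper_width: 0.107
```

```bash
python3 - <<'E'
from h import *
plan([.5845,.3283,.187],-.045)
s=cam('side'); brass(s,np.load('pics/k5.npy'),(150,180,240,250))
E
```

```text
t39.38 pos [0.6054 0.15   0.1076] jaw -0.048 tilt [-0.     0.001  1.   ] d[cm] [17.71 -2.95 -7.94] rotz -0.003; d after turn [17.72 -2.90 -7.94] F [-0.1  0.8 -1.3] w 0.107 q [0.06 0.68 1.54 0.   0.93 0.11]
brass n 5 [(206, 229), (206, 230), (207, 228), (207, 229), (207, 230)]
brass n 58 [(196, 243), (197, 242), (197, 243), (198, 242), (216, 235), (217, 236), (218, 235), (218, 236), (218, 237), (218, 238), (218, 239), (219, 235), (219, 236), (219, 237), (219, 238), (219, 239), (220, 235), (220, 236), (220, 237), (220, 238), (220, 239), (221, 234), (221, 235), (221, 236), (221, 237), (221, 238), (221, 239), (222, 234), (222, 235), (222, 236), (222, 237), (222, 238), (223, 233), (223, 234), (223, 235), (223, 236), (223, 237), (223, 238), (224, 233), (224, 234), (224, 235), (224, 236), (224, 237), (225, 233), (225, 234), (225, 235), (225, 236), (225, 237), (226, 233), (226, 234), (226, 235), (226, 236), (226, 237), (227, 233), (227, 235), (227, 236), (228, 235), (228, 236)]
```

Latch swung and staying. Now to the single holder.

>>> play_rows(
  increments=[
    {"offset": [0, 0, -2], "rotation": [0, 0, 0]},
    {"offset": [0, 0, -2], "rotation": [0, 0, 0]},
    {"offset": [0, 0, -2], "rotation": [0, 0, 0]},
    {"offset": [0, 0, -2], "rotation": [0, 0, 0]},
    {"offset": [3.54, -0.59, 0], "rotation": [0, 0, 0]},
    {"offset": [3.54, -0.59, 0], "rotation": [0, 0, 0]},
    {"offset": [3.54, -0.59, 0], "rotation": [0, 0, 0]},
    {"offset": [3.54, -0.59, 0], "rotation": [0, 0, 0]},
    {"offset": [3.54, -0.59, 0], "rotation": [0, 0, 0]},
    {"offset": [0, 0, 0], "rotation": [0, 0, -0.025]},
    {"offset": [0, 0, 0], "rotation": [0, 0, 0]},
    {"offset": [0, 0, 0], "rotation": [0, 0, 0]},
  ],
)

```text
time: 40.92
eef_pos: [0.5847, 0.3267, 0.1874]
eef_rot: [-0.0, 0.715, 0.699, -0.0]
wrist_force: [-0.3, -0.5, -0.9]
gripper_width: 0.107
```

```bash
python3 - <<'E'
from h import *
plan([.5845,.3285,.131],-.022)
P=axes()[0]['eef_pos']; s=cam('side')
g=cv2.cvtColor(s['color'],cv2.COLOR_RGB2HSV).astype(int); gr=cv2.cvtColor(s['color'],cv2.COLOR_RGB2GRAY)
for dz in(.03,.035,.04,.05,.055,.06):
    u,v=proj(s,P-[0,0,dz])[0]; r=int(round(v)); c=int(round(u)); print(dz,r,round(u,2),c-7,g[r,c-7:c+8,1].tolist(),gr[r,c-7:c+8].tolist())
E
```

```text
t40.92 pos [0.5847 0.3267 0.1874] jaw -0.024 tilt [0.001 0.001 1.   ] d[cm] [ 0.18 -0.02  5.64] rotz -0.002; d after turn [0.18 -0.02 5.64] F [-0.3 -0.5 -0.9] w 0.107 q [ 0.34  0.64  1.35 -0.    1.15  0.37]
0.03 266 152.13 145 [32, 3, 10, 12, 10, 10, 7, 7, 9, 3, 63, 94, 69, 85, 116] [152, 155, 152, 166, 177, 177, 177, 173, 160, 146, 136, 147, 176, 163, 145]
0.035 268 152.48 145 [117, 138, 122, 77, 47, 42, 10, 8, 2, 32, 1, 0, 1, 13, 13] [140, 135, 137, 144, 148, 145, 152, 149, 143, 173, 241, 255, 255, 231, 176]
0.04 269 152.84 146 [131, 133, 130, 126, 103, 30, 11, 8, 4, 7, 8, 9, 14, 7, 104] [139, 138, 138, 139, 141, 154, 158, 154, 181, 203, 244, 232, 181, 146, 140]
0.05 272 153.54 147 [133, 129, 110, 57, 9, 10, 6, 7, 5, 7, 9, 5, 35, 104, 124] [138, 138, 146, 164, 175, 169, 159, 148, 143, 145, 145, 145, 145, 141, 140]
0.055 274 153.89 147 [94, 33, 9, 11, 9, 6, 5, 7, 9, 7, 60, 111, 129, 126, 123] [152, 175, 187, 186, 178, 161, 148, 148, 142, 142, 144, 143, 140, 140, 141]
0.06 275 154.23 147 [24, 5, 11, 7, 6, 3, 5, 8, 7, 59, 113, 129, 125, 123, 122] [160, 186, 186, 175, 157, 145, 143, 149, 146, 142, 142, 140, 141, 141, 141]
```

>>> play_rows(
  increments=[
    {"offset": [0.12, 0, 2], "rotation": [0, 0, 0]},
    {"offset": [0, 0, 2], "rotation": [0, 0, 0]},
    {"offset": [0, 0, 1], "rotation": [0, 0, 0]},
    {"offset": [0, 0, 0.8], "rotation": [0, 0, 0]},
    {"offset": [0, 0, 0], "rotation": [0, 0, 0]},
  ],
)

```text
time: 41.6
eef_pos: [0.5846, 0.3289, 0.1292]
eef_rot: [-0.0, 0.715, 0.699, -0.0]
wrist_force: [0.0, -0.0, -0.7]
gripper_width: 0.106
```

>>> play_rows(
  increments=[
    {"offset": [0, 0, 0.5], "rotation": [0, 0, 0]},
    {"offset": [0, 0, 0.5], "rotation": [0, 0, 0]},
    {"offset": [0, 0, 0.5], "rotation": [0, 0, 0]},
    {"offset": [0, 0, 0], "rotation": [0, 0, 0]},
  ],
)

```text
time: 42.1
eef_pos: [0.5843, 0.329, 0.1139]
eef_rot: [-0.0, 0.715, 0.699, -0.001]
wrist_force: [-0.3, 0.2, -1.3]
gripper_width: 0.105
```

>>> play_rows(
  increments=[
    {"offset": [0, 0, 0.8], "rotation": [0, 0, 0]},
    {"offset": [0, 0, 0.8], "rotation": [0, 0, 0]},
    {"offset": [0, 0, 0.8], "rotation": [0, 0, 0]},
    {"offset": [0, 0, 0.6], "rotation": [0, 0, 0]},
    {"offset": [0, 0, 0.1], "rotation": [0, 0, 0]},
    {"offset": [0, 0, 0], "rotation": [0, 0, 0]},
  ],
)

```text
time: 42.85
eef_pos: [0.5848, 0.3292, 0.0835]
eef_rot: [-0.0, 0.715, 0.699, -0.0]
wrist_force: [0.5, 0.2, -0.9]
gripper_width: 0.104
```

>>> play_rows(
  increments=[
    {"offset": [0, 0, 0.05], "rotation": [0, 0, 0]},
    {"offset": [0, 0, 0], "rotation": [0, 0, 0]},
    {"offset": [0, 0, 0], "rotation": [0, 0, 0]},
    {"offset": [0, 0, 0], "rotation": [0, 0, 0]},
    {"offset": [0, 0, 0], "rotation": [0, 0, 0]},
    {"offset": [0, 0, -1.5], "rotation": [0, 0, 0]},
    {"offset": [0, 0, -2], "rotation": [0, 0, 0]},
    {"offset": [0, 0, -3], "rotation": [0, 0, 0]},
    {"offset": [0, 0, -3], "rotation": [0, 0, 0]},
    {"offset": [0, 0, -2], "rotation": [0, 0, 0]},
  ],
  grip=-1,
)

```text
time: 44.1
eef_pos: [0.5858, 0.3296, 0.2019]
eef_rot: [0.001, 0.715, 0.699, 0.002]
wrist_force: [0.6, 0.2, -0.8]
gripper_width: 0.996
```

```bash
python3 - <<'E'
from h import *
c=cam('top'); s=cam('side'); np.save('pics/t11.npy',c['color']);np.save('pics/s11.npy',s['color'])
a=cv2.resize(c['color'],None,fx=1.2,fy=1.2); b=cv2.resize(s['color'][150:384,40:390],None,fx=1.2,fy=1.2)
b=cv2.copyMakeBorder(b,0,0,0,a.shape[1]-b.shape[1],0)
save('v12',np.vstack([a[:310],b]))
plan([.5,0,.2],-.045)
h=cv2.cvtColor(c['color'],cv2.COLOR_RGB2HSV).astype(int); m=(~((h[...,0]>100)&(h[...,0]<125)&(h[...,1]>100))).astype(np.uint8); m[:190]=0;m[245:]=0;m[:,370:]*=1;m[:,:360]=0;m[:,460:]=0
n,l,st,ce=cv2.connectedComponentsWithStats(m); print([(st[i].tolist(),ce[i].round(1).tolist()) for i in range(1,n) if st[i,4]>60])
E
```

```text
t44.20 pos [0.5869 0.33   0.203 ] jaw -0.022 tilt [-0.003 -0.008  1.   ] d[cm] [-33.19  -7.97   0.13] rotz 0.023; d after turn [-33.36 -7.20 0.13] F [-0.1 -0.1  0.7] w 0.998 q [0.35 0.62 1.34 0.   1.18 0.37]
[([360, 190, 41, 11, 416], [379.7, 194.6]), ([380, 225, 17, 15, 211], [388.0, 231.8])]
```

View pics/v12.png

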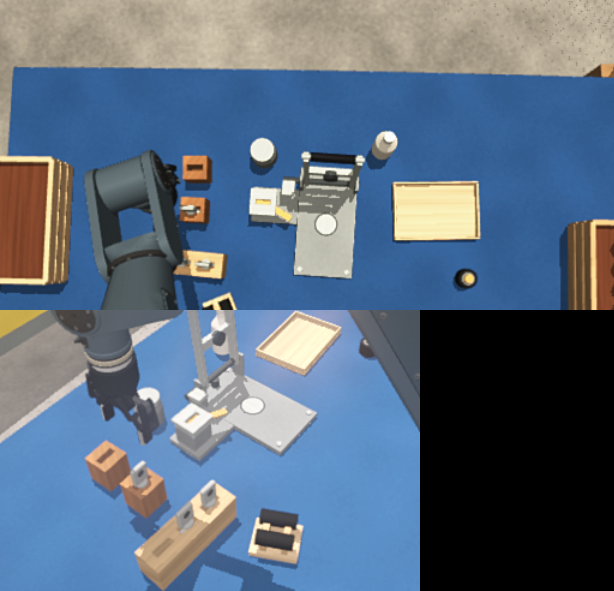

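>>> play_rows(
  increments=[
    {"offset": [-5.3, -1.25, 0], "rotation": [0, 0, 0]},
    {"offset": [-5.3, -1.25, 0], "rotation": [0, 0, 0]},
    {"offset": [-5.3, -1.25, 0], "rotation": [0, 0, 0]},
    {"offset": [-5.3, -1.25, 0], "rotation": [0, 0, 0]},
    {"offset": [-5.3, -1.25, 0], "rotation": [0, 0, 0]},
    {"offset": [-5.3, -1.25, 0], "rotation": [0, 0, 0]},
    {"offset": [-5.3, -1.25, 0], "rotation": [0, 0, 0]},
    {"offset": [-5.3, -1.25, 0], "rotation": [0, 0, 0]},
    {"offset": [-5.3, -1.25, 0], "rotation": [0, 0, 0]},
    {"offset": [-5.3, -1.25, 0], "rotation": [0, 0, 0]},
    {"offset": [0, 0, 0], "rotation": [0, 0, 0]},
  ],
)

```text
time: 45.58
eef_pos: [0.4477, -0.2018, 0.1982]
eef_rot: [0.001, 0.717, 0.697, -0.0]
wrist_force: [-0.2, 0.1, -0.3]
gripper_width: 1.0
```

```bash
python3 - <<'E'
from h import *
c=cam('top'); s=cam('side')
for n,cc,im in(('t11',c,np.load('pics/t11.npy')),('top',c,c['color']),('side',s,s['color'])):
    h=cv2.cvtColor(im,cv2.COLOR_RGB2HSV).astype(int)
    m=((h[...,0]>12)&(h[...,0]<30)&(h[...,1]>80)&(h[...,2]>110)).astype(np.uint8)
    k,l,st,ce=cv2.connectedComponentsWithStats(m)
    print(n,'brassy',[(st[i].tolist(),ce[i].round(1).tolist()) for i in range(1,k) if 8<st[i,4]<80])
    m=((h[...,2]<60)).astype(np.uint8); k,l,st,ce=cv2.connectedComponentsWithStats(m)
    print(n,'dark',[(st[i].tolist(),ce[i].round(1).tolist()) for i in range(1,k) if 60<st[i,4]<600])
plan([.45,-.2,.2],-.045)
save('t13',c['color'])
E
```

```text
t11 brassy [([213, 166, 13, 5, 48], [218.6, 167.7]), ([330, 179, 9, 10, 18], [332.0, 181.5]), ([387, 229, 8, 7, 51], [390.5, 231.9])]
t11 dark [([259, 127, 37, 10, 267], [277.1, 131.4]), ([270, 145, 11, 7, 63], [275.0, 148.2]), ([379, 224, 18, 16, 120], [385.8, 231.7]), ([183, 249, 15, 23, 184], [189.8, 260.2]), ([169, 254, 15, 25, 195], [176.0, 265.9]), ([75, 260, 8, 25, 108], [78.5, 269.8]), ([0, 280, 36, 20, 581], [17.6, 289.9]), ([0, 301, 35, 20, 581], [17.0, 311.0]), ([123, 376, 33, 8, 131], [140.2, 381.0])]
top brassy [([213, 166, 13, 5, 48], [218.6, 167.7]), ([330, 179, 13, 11, 23], [333.4, 181.4]), ([350, 195, 14, 3, 15], [356.6, 196.0])]
top dark [([259, 127, 38, 10, 267], [277.3, 131.4]), ([270, 145, 11, 7, 63], [275.0, 148.2]), ([183, 249, 15, 23, 184], [189.8, 260.2]), ([169, 254, 15, 25, 198], [176.0, 265.9]), ([0, 280, 36, 20, 583], [17.6, 289.9]), ([0, 301, 35, 20, 582], [17.0, 310.9]), ([0, 322, 34, 20, 574], [16.6, 332.0]), ([368, 330, 11, 25, 112], [372.1, 339.2]), ([0, 343, 33, 21, 574], [16.0, 353.1])]
side brassy [([432, 128, 15, 9, 54], [439.0, 132.3]), ([495, 1
[... 289 characters left out ...]
, 18, 65], [198.5, 331.9]), ([258, 327, 8, 7, 22], [262.1, 330.3]), ([186, 331, 5, 4, 11], [187.9, 332.3]), ([274, 330, 14, 7, 31], [280.3, 333.1]), ([256, 346, 6, 5, 24], [258.5, 348.3]), ([272, 349, 12, 6, 32], [277.0, 351.3]), ([248, 352, 39, 9, 56], [267.8, 356.2])]
side dark [([404, 0, 4, 38, 75], [405.1, 16.3]), ([407, 204, 11, 80, 313], [411.6, 254.5]), ([474, 319, 14, 18, 72], [479.2, 328.8]), ([257, 324, 29, 9, 65], [271.6, 328.1]), ([253, 341, 30, 9, 116], [268.3, 345.4])]
t45.67 pos [ 0.4476 -0.198   0.1979] jaw -0.024 tilt [-0.001  0.     1.   ] d[cm] [-0.19  0.24 -0.21] rotz 0.021; d after turn [-0.18 0.25 -0.21] F [ 0.2  0.1 -0.1] w 0.998 q [-0.65  0.4   1.8   0.    0.94 -0.62]
```

```bash
python3 - <<'E'
from h import *
c=cam('top')
print(plane(c,[(390.8,231.9)],.044), plane(c,[(388,231.8)],.02))
# disc check: project rim circle of top disc
p=plane(c,[(390.8,231.9)],.044)[0]
a=np.linspace(0,2*np.pi,40); 
for z in(.0,.036): u=proj(c,np.c_[p[0]+.025*np.cos(a),p[1]+.025*np.sin(a),0*a+z]); print(z,u.min(0).round(1),u.max(0).round(1))
plan([p[0]-.0015,p[1],.15])
E
```

```text
[[ 0.42786383 -0.36946532  0.044     ]] [[ 0.42733548 -0.36819373  0.02      ]]
0.0 [378.5 223.4] [394.4 239.4]
0.036 [381.8 223.6] [398.2 240.1]
t45.73 pos [ 0.4477 -0.1972  0.1979] jaw -0.022 tilt [-0.001  0.001  1.   ] d[cm] [-17.27  -1.75   4.77] F [-1.4  0.  -0.5] w 0.995 q [-0.64  0.4   1.8   0.    0.94 -0.62]
```

>>> play_rows(
  increments=[
    {"offset": [-4.3, -0.44, 0], "rotation": [0, 0, 0]},
    {"offset": [-4.3, -0.44, 0], "rotation": [0, 0, 0]},
    {"offset": [-4.3, -0.44, 0], "rotation": [0, 0, 0]},
    {"offset": [-4.3, -0.44, 0], "rotation": [0, 0, 0]},
    {"offset": [0, 0, 3], "rotation": [0, 0, 0]},
    {"offset": [0, 0, 3], "rotation": [0, 0, 0]},
    {"offset": [0, 0, 3], "rotation": [0, 0, 0]},
    {"offset": [0, 0, 2], "rotation": [0, 0, 0]},
    {"offset": [0, 0, 0], "rotation": [0, 0, 0]},
    {"offset": [0, 0, 0], "rotation": [0, 0, 0]},
  ],
)

```text
time: 46.98
eef_pos: [0.4276, -0.3689, 0.0887]
eef_rot: [0.0, 0.714, 0.7, -0.0]
wrist_force: [0.2, -0.6, 1.0]
gripper_width: 1.001
```

```bash
python3 - <<'E'
from h import *
s=cam('side'); P=axes()[0]['eef_pos']; plan([.4265,-.369,.008])
u=proj(s,[.4265,-.369,.036])[0]; print(u)
b=(max(0,int(u[0])-45),int(u[1])-40,int(u[0])+45,int(u[1])+30); save('v13',s['color'],6,b); print(b,proj(s,[P,[.4265,-.369,.045]]))
E
```

```text
t47.02 pos [ 0.4277 -0.3694  0.089 ] jaw -0.021 tilt [ 0.001 -0.001  1.   ] d[cm] [ 0.04 -0.13  8.1 ] F [ 0.5 -0.8 -0.3] w 0.998 q [-0.91  0.65  1.7   0.    0.79 -0.89]
[347.19238151 175.90625308]
(302, 135, 392, 205) [[349.33708802 162.56897545]
 [347.59867012 173.71700882]]
```

View pics/v13.png

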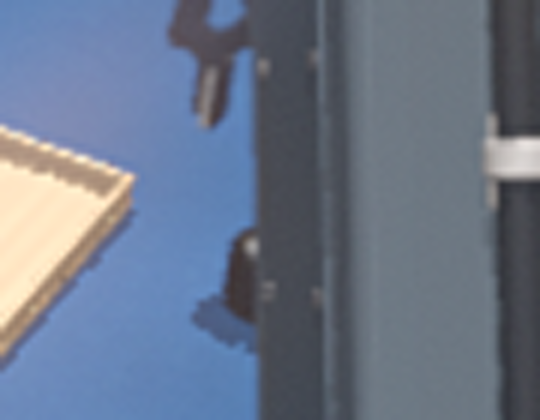

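>>> play_rows(
  increments=[
    {"offset": [0, -0.1, 2], "rotation": [0, 0, 0]},
    {"offset": [0, 0, 2], "rotation": [0, 0, 0]},
    {"offset": [0, 0, 2], "rotation": [0, 0, 0]},
    {"offset": [0, 0, 1.5], "rotation": [0, 0, 0]},
    {"offset": [0, 0, 0.6], "rotation": [0, 0, 0]},
    {"offset": [0, 0, 0], "rotation": [0, 0, 0]},
  ],
)

```text
time: 47.78
eef_pos: [0.4259, -0.3696, 0.0071]
eef_rot: [0.0, 0.715, 0.699, 0.0]
wrist_force: [0.4, -0.2, 0.4]
gripper_width: 1.005
```

>>> play_rows(
  increments=[
    {"offset": [0, 0, 0], "rotation": [0, 0, 0]},
    {"offset": [0, 0, 0], "rotation": [0, 0, 0]},
    {"offset": [0, 0, 0], "rotation": [0, 0, 0]},
    {"offset": [0, 0, 0], "rotation": [0, 0, 0]},
    {"offset": [0, 0, 0], "rotation": [0, 0, 0]},
    {"offset": [0, 0, 0], "rotation": [0, 0, 0]},
  ],
  grip=1,
  squeeze=50,
)

```text
time: 48.52
eef_pos: [0.4261, -0.37, 0.008]
eef_rot: [0.001, 0.715, 0.699, -0.0]
wrist_force: [0.3, 0.3, 6.0]
gripper_width: 0.569
```

```bash
python3 - <<'E'
from h import *
plan([.5585,-.006,.12],-.045)
E
```

```text
t48.52 pos [ 0.4261 -0.37    0.008 ] jaw -0.022 tilt [ 0.001 -0.001  1.   ] d[cm] [ 36.66  12.45 -11.24] rotz 0.023; d after turn [36.94 11.60 -11.24] F [0.3 0.3 6. ] w 0.569 q [-0.91  0.79  1.73  0.    0.62 -0.89]
```

>>> play_rows(
  increments=[
    {"offset": [0, 0, -2], "rotation": [0, 0, 0]},
    {"offset": [0, 0, -3.6], "rotation": [0, 0, 0]},
    {"offset": [0, 0, -3.6], "rotation": [0, 0, 0.023]},
    {"offset": [4.6, 1.45, 0], "rotation": [0, 0, 0]},
    {"offset": [4.6, 1.45, 0], "rotation": [0, 0, 0]},
    {"offset": [4.6, 1.45, 0], "rotation": [0, 0, 0]},
    {"offset": [4.6, 1.45, 0], "rotation": [0, 0, 0]},
    {"offset": [4.6, 1.45, 0], "rotation": [0, 0, 0]},
    {"offset": [4.6, 1.45, 0], "rotation": [0, 0, 0]},
    {"offset": [4.6, 1.45, 0], "rotation": [0, 0, 0]},
    {"offset": [4.6, 1.45, 0], "rotation": [0, 0, 0]},
    {"offset": [0, 0, 0], "rotation": [0, 0, 0]},
  ],
)

```text
time: 50.02
eef_pos: [0.5584, -0.0038, 0.0986]
eef_rot: [-0.0, 0.721, 0.693, 0.0]
wrist_force: [-0.2, -0.5, -2.9]
gripper_width: 0.57
```

```bash
python3 - <<'E'
from h import *
plan([.5585,-.006,.0235],-.045)
s=cam('side');b=(225,180,325,280); save('v14',s['color'],6,b); print(proj(s,[[.5585,-.006,.015]]))
P=axes()[0]['eef_pos']; print(proj(s,[P+[0,0,.028],P+[0,0,.0375],P+[0,0,-.008]]))
E
```

```text
t50.02 pos [ 0.5584 -0.0038  0.0986] jaw -0.040 tilt [-0.001  0.     1.   ] d[cm] [-0.23  0.02  7.51] rotz 0.005; d after turn [-0.23 0.02 7.51] F [-0.2 -0.5 -2.9] w 0.570 q [-0.21  0.63  1.71  0.    0.8  -0.17]
[[249.74370349 229.09016864]]
[[249.82438531 199.88584092]
 [249.82521994 197.2032928 ]
 [249.82208264 209.78995078]]
```

View pics/v14.png

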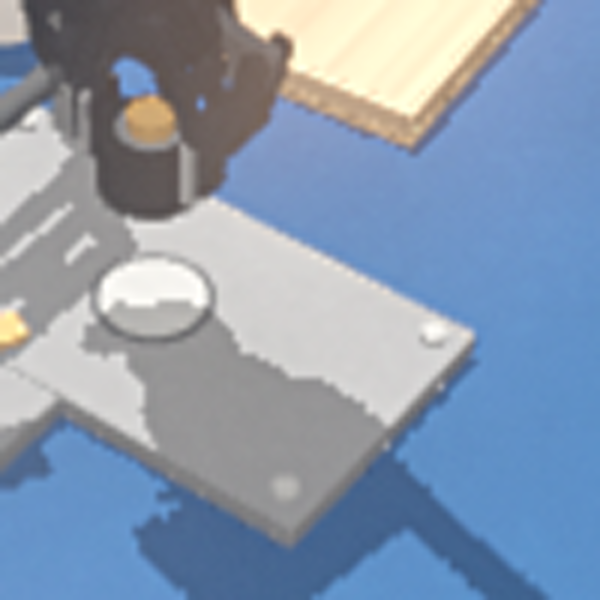

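>>> play_rows(
  increments=[
    {"offset": [-0.2, 0, 1.5], "rotation": [0, 0, 0]},
    {"offset": [0, 0, 2], "rotation": [0, 0, 0]},
    {"offset": [0, 0, 2], "rotation": [0, 0, 0]},
    {"offset": [0, 0, 1.2], "rotation": [0, 0, 0]},
    {"offset": [0, 0, 0.6], "rotation": [0, 0, 0]},
    {"offset": [0, 0, 0.2], "rotation": [0, 0, 0]},
    {"offset": [0, 0, 0], "rotation": [0, 0, 0]},
  ],
)

```text
time: 50.95
eef_pos: [0.5583, -0.0093, 0.0243]
eef_rot: [0.0, 0.723, 0.691, 0.0]
wrist_force: [1.2, -0.3, -2.3]
gripper_width: 0.568
```

>>> play_rows(
  increments=[
    {"offset": [0.3, 0.02, 0], "rotation": [0, 0, 0]},
    {"offset": [0, 0, 0.1], "rotation": [0, 0, 0]},
    {"offset": [0, 0, 0], "rotation": [0, 0, 0]},
  ],
)

```text
time: 51.32
eef_pos: [0.5585, -0.0059, 0.0232]
eef_rot: [0.0, 0.723, 0.691, 0.0]
wrist_force: [0.5, -0.4, -2.5]
gripper_width: 0.568
```

>>> play_rows(
  increments=[
    {"offset": [0, 0, 0], "rotation": [0, 0, 0]},
    {"offset": [0, 0, 0], "rotation": [0, 0, 0]},
    {"offset": [0, 0, 0], "rotation": [0, 0, 0]},
    {"offset": [0, 0, 0], "rotation": [0, 0, 0]},
    {"offset": [0, 0, -2], "rotation": [0, 0, 0]},
    {"offset": [0, 0, -3], "rotation": [0, 0, 0]},
    {"offset": [0, 0, -4], "rotation": [0, 0, 0]},
  ],
  grip=-1,
)

```text
time: 52.2
eef_pos: [0.5576, -0.006, 0.1131]
eef_rot: [-0.001, 0.723, 0.691, -0.001]
wrist_force: [-0.3, -0.4, -0.1]
gripper_width: 0.999
```

```bash
python3 - <<'E'
from h import *
a=-.045; y=np.array([-np.sin(a),np.cos(a),0]);x=np.array([np.cos(a),np.sin(a),0]); S=np.array([.5585,-.006,0])
H=S+.1*x+[0,0,.07]; up=H+.21*(np.sin(np.radians(5))*x+np.cos(np.radians(5))*np.array([0,0,1]))
print('handle',up)
t=cam('top'); s=cam('side')
im=np.load('pics/side0.npy'); h=cv2.cvtColor(im,cv2.COLOR_RGB2HSV)[...,2]
print('pred side',proj(s,[up,up+.047*y,up-.047*y]),'top',proj(t,[up,up+.047*y,up-.047*y]))
for n,im,bx in(('side',im,(195,120,240,150)),('top',np.load('pics/top0.npy'),(250,120,300,145))):
    v=im.max(2)[bx[1]:bx[3],bx[0]:bx[2]]; m=(v<70).astype(np.uint8); k,l,st,ce=cv2.connectedComponentsWithStats(m); print(n,[(st[i].tolist(),(ce[i]+bx[:2]).round(1)) for i in range(1,k) if st[i,4]>30])
plan(up+[0,0,.06],-.045)
E
```

```text
handle [ 0.67668294 -0.01132183  0.27920089]
pred side [[213.58535044 136.71666967]
 [201.15688925 144.72882983]
 [225.38105687 129.13662591]] top [[276.66195997 132.13308902]
 [257.87317049 130.92086578]
 [295.46042922 133.35439817]]
side []
top [([8, 7, 39, 11, 288], array([277.5, 131.7]))]
t52.30 pos [ 0.5613 -0.0066  0.1169] jaw -0.045 tilt [ 0.001 -0.008  1.   ] d[cm] [ 1.000e-02  1.174e+01 -2.214e+01] rotz 0.000; d after turn [0.02 11.74 -22.14] F [ 0.6 -0.3 -0. ] w 1.000 q [-0.21  0.6   1.7   0.    0.83 -0.17]
```

>>> play_rows(
  increments=[
    {"offset": [0, 0, -5.6], "rotation": [0, 0, 0]},
    {"offset": [0, 0, -5.6], "rotation": [0, 0, 0]},
    {"offset": [0, 0, -5.6], "rotation": [0, 0, 0]},
    {"offset": [0, 0, -5.6], "rotation": [0, 0, 0]},
    {"offset": [0, 3.9, 0], "rotation": [0, 0, 0]},
    {"offset": [0, 3.9, 0], "rotation": [0, 0, 0]},
    {"offset": [0, 3.9, 0], "rotation": [0, 0, 0]},
    {"offset": [0, 0, 0], "rotation": [0, 0, 0]},
    {"offset": [0, 0, 0], "rotation": [0, 0, 0]},
    {"offset": [0, 0, 0], "rotation": [0, 0, 0]},
  ],
)

```text
time: 53.55
eef_pos: [0.6742, -0.0112, 0.3369]
eef_rot: [-0.001, 0.723, 0.691, -0.0]
wrist_force: [0.7, 0.5, 0.4]
gripper_width: 0.998
```

```bash
python3 - <<'E'
from h import *
plan([.6767,-.0113,.2605],-.045)
s=cam('side'); h=cv2.cvtColor(s['color'],cv2.COLOR_RGB2HSV).astype(int); m=((h[...,0]>12)&(h[...,0]<30)&(h[...,1]>80)&(h[...,2]>110)).astype(np.uint8); m[:,:235]=0;m[:,265:]=0;m[:200]=0;m[235:]=0
print('bush px',np.argwhere(m).mean(0)[::-1],m.sum(),'pred',proj(s,[.5585,-.006,.06]))
E
```

```text
t53.55 pos [ 0.6742 -0.0112  0.3369] jaw -0.045 tilt [-0.     0.001  1.   ] d[cm] [0.   0.26 7.64] rotz 0.000; d after turn [0.00 0.26 7.64] F [0.7 0.5 0.4] w 0.998 q [-0.18  0.51  1.16 -0.    1.47 -0.14]
bush px [250.20454545 218.86363636] 44 pred [[249.74174859 217.66755574]]
```

>>> play_rows(
  increments=[
    {"offset": [0, 0.15, 2], "rotation": [0, 0, 0]},
    {"offset": [0, 0, 2.5], "rotation": [0, 0, 0]},
    {"offset": [0, 0, 2], "rotation": [0, 0, 0]},
    {"offset": [0, 0, 1.1], "rotation": [0, 0, 0]},
    {"offset": [0, 0, 0], "rotation": [0, 0, 0]},
  ],
)

```text
time: 54.22
eef_pos: [0.6762, -0.0114, 0.2606]
eef_rot: [-0.001, 0.723, 0.691, -0.0]
wrist_force: [0.2, -0.2, 0.8]
gripper_width: 1.001
```

>>> play_rows(
  increments=[
    {"offset": [0, 0, 0], "rotation": [0, 0, 0]},
    {"offset": [0, 0, 0], "rotation": [0, 0, 0]},
    {"offset": [0, 0, 0], "rotation": [0, 0, 0]},
    {"offset": [0, 0, 0], "rotation": [0, 0, 0]},
    {"offset": [0, 0, 0], "rotation": [0, 0, 0]},
    {"offset": [0, 0, 0], "rotation": [0, 0, 0]},
    {"offset": [0, 0, 0], "rotation": [0, 0, 0]},
  ],
  grip=1,
  squeeze=90,
)

```text
time: 55.1
eef_pos: [0.6775, -0.0115, 0.2618]
eef_rot: [0.001, 0.723, 0.691, 0.001]
wrist_force: [1.9, -0.8, 3.5]
gripper_width: 0.204
```

```bash
python3 - <<'E'
from h import *
plan([.6767,-.0113,.2605],-.045)
r=lambda f:np.array([-21*np.sin(f-.0873),-21*np.cos(f-.0873)])
# tool y = +x press, tool z = down
for n,(f0,f1) in {'A':(0,.8),'B':(.8,1.5),'C':(1.5,1.658)}.items():
    f=np.linspace(f0,f1,9); P=np.array([r(v) for v in f]); print(n,np.diff(P,axis=0).round(2).tolist())
E
```

```text
t55.10 pos [ 0.6775 -0.0115  0.2618] jaw -0.045 tilt [ 0.    -0.002  1.   ] d[cm] [ 0.01 -0.08  0.13] rotz 0.000; d after turn [0.01 -0.08 0.13] F [ 1.9 -0.8  3.5] w 0.204 q [-0.18  0.57  1.26  0.    1.31 -0.14]
A [[-2.1, -0.08], [-2.1, 0.13], [-2.07, 0.34], [-2.03, 0.55], [-1.96, 0.74], [-1.88, 0.94], [-1.78, 1.12], [-1.65, 1.29]]
B [[-1.34, 1.26], [-1.22, 1.37], [-1.1, 1.47], [-0.96, 1.56], [-0.82, 1.64], [-0.68, 1.71], [-0.52, 1.76], [-0.37, 1.8]]
C [[-0.06, 0.41], [-0.05, 0.41], [-0.05, 0.41], [-0.04, 0.41], [-0.03, 0.41], [-0.02, 0.41], [-0.01, 0.41], [-0.0, 0.41]]
```

>>> play_rows(
  increments=[
    {"offset": [0, -2.1, -0.08], "rotation": [0, 0, 0]},
    {"offset": [0, -2.1, 0.13], "rotation": [0, 0, 0]},
    {"offset": [0, -2.07, 0.34], "rotation": [0, 0, 0]},
    {"offset": [0, -2.03, 0.55], "rotation": [0, 0, 0]},
    {"offset": [0, -1.96, 0.74], "rotation": [0, 0, 0]},
    {"offset": [0, -1.88, 0.94], "rotation": [0, 0, 0]},
    {"offset": [0, -1.78, 1.12], "rotation": [0, 0, 0]},
    {"offset": [0, -1.65, 1.29], "rotation": [0, 0, 0]},
    {"offset": [0, 0, 0], "rotation": [0, 0, 0]},
  ],
)

```text
time: 56.22
eef_pos: [0.5207, -0.004, 0.2098]
eef_rot: [-0.0, 0.723, 0.691, 0.0]
wrist_force: [3.6, 2.0, 0.2]
gripper_width: 0.201
```

```bash
cat >> h.py <<'E'
def lev():
    s,R=axes(); a=-.045; x=np.array([np.cos(a),np.sin(a),0]); d=s['eef_pos']+[0,0,.0187]-(np.array([.5585,-.006,.07])+.1*x)
    u=-(d@x); print('lever angle est %.3f radius %.4f lateral %.4f'%(np.arctan2(u,d[2])+.0873,np.hypot(u,d[2]),d@[-x[1],x[0],0]))
E
python3 - <<'E'
from h import *
lev(); plan([0.5,0,.2])
E
```

```text
lever angle est 0.803 radius 0.2100 lateral 0.0003
t56.23 pos [ 0.5207 -0.004   0.2098] jaw -0.045 tilt [-0.001  0.     1.   ] d[cm] [ 0.31 -2.09  0.98] F [3.6 2.  0.2] w 0.201 q [-0.22  0.42  1.72  0.    1.01 -0.18]
```

Lever swings freely with the latch out. Next arc.

>>> play_rows(
  increments=[
    {"offset": [0, -1.34, 1.26], "rotation": [0, 0, 0]},
    {"offset": [0, -1.22, 1.37], "rotation": [0, 0, 0]},
    {"offset": [0, -1.1, 1.47], "rotation": [0, 0, 0]},
    {"offset": [0, -0.96, 1.56], "rotation": [0, 0, 0]},
    {"offset": [0, -0.82, 1.64], "rotation": [0, 0, 0]},
    {"offset": [0, -0.68, 1.71], "rotation": [0, 0, 0]},
    {"offset": [0, -0.52, 1.76], "rotation": [0, 0, 0]},
    {"offset": [0, -0.37, 1.8], "rotation": [0, 0, 0]},
    {"offset": [0, 0, 0], "rotation": [0, 0, 0]},
  ],
)

```text
time: 57.35
eef_pos: [0.4525, -0.0008, 0.0846]
eef_rot: [0.0, 0.723, 0.691, 0.001]
wrist_force: [4.4, 5.7, 4.9]
gripper_width: 0.207
```

```bash
python3 - <<'E'
from h import *
lev(); plan([0.4485,0,.0513])
E
```

```text
lever angle est 1.498 radius 0.2088 lateral 0.0004
t57.35 pos [ 0.4525 -0.0008  0.0846] jaw -0.046 tilt [-0.001 -0.002  1.   ] d[cm] [ 0.06 -0.41  3.33] F [4.4 5.7 4.9] w 0.207 q [-0.25  0.57  1.99  0.    0.59 -0.21]
```

>>> play_rows(
  increments=[
    {"offset": [0, -0.06, 0.45], "rotation": [0, 0, 0]},
    {"offset": [0, -0.06, 0.45], "rotation": [0, 0, 0]},
    {"offset": [0, -0.05, 0.45], "rotation": [0, 0, 0]},
    {"offset": [0, -0.04, 0.45], "rotation": [0, 0, 0]},
    {"offset": [0, -0.03, 0.45], "rotation": [0, 0, 0]},
    {"offset": [0, -0.02, 0.45], "rotation": [0, 0, 0]},
    {"offset": [0, 0, 0.45], "rotation": [0, 0, 0]},
    {"offset": [0, 0, 0.45], "rotation": [0, 0, 0]},
    {"offset": [0, 0, 0], "rotation": [0, 0, 0]},
    {"offset": [0, 0, 0], "rotation": [0, 0, 0]},
  ],
)

```text
time: 58.6
eef_pos: [0.45, -0.0007, 0.0524]
eef_rot: [0.002, 0.723, 0.691, 0.002]
wrist_force: [-0.1, 6.0, 35.4]
gripper_width: 0.205
```

```bash
python3 - <<'E'
from h import *
lev(); plan([0.4485,0,.0513])
E
```

```text
lever angle est 1.653 radius 0.2086 lateral 0.0004
t58.60 pos [ 0.45   -0.0007  0.0524] jaw -0.045 tilt [ 0.    -0.005  1.   ] d[cm] [ 0.07 -0.16  0.11] F [-0.1  6.  35.4] w 0.205 q [-0.25  0.63  2.01  0.    0.49 -0.21]
```

>>> play_rows(
  increments=[
    {"offset": [0, 0, 0.1], "rotation": [0, 0, 0]},
    {"offset": [0, 0, 0], "rotation": [0, 0, 0]},
    {"offset": [0, 0, 0], "rotation": [0, 0, 0]},
    {"offset": [0, 0, 0], "rotation": [0, 0, 0]},
  ],
)

```text
time: 59.1
eef_pos: [0.4501, -0.0007, 0.0523]
eef_rot: [0.002, 0.723, 0.691, 0.002]
wrist_force: [-2.6, 5.2, 44.6]
gripper_width: 0.203
```

>>> play_rows(
  increments=[
    {"offset": [0, 0, -0.9], "rotation": [0, 0, 0]},
    {"offset": [0, 0.05, -0.9], "rotation": [0, 0, 0]},
    {"offset": [0, 0.09, -0.95], "rotation": [0, 0, 0]},
    {"offset": [0, 0.12, -0.95], "rotation": [0, 0, 0]},
    {"offset": [0, 0.37, -1.8], "rotation": [0, 0, 0]},
    {"offset": [0, 0.52, -1.76], "rotation": [0, 0, 0]},
    {"offset": [0, 0.68, -1.71], "rotation": [0, 0, 0]},
    {"offset": [0, 0.82, -1.64], "rotation": [0, 0, 0]},
    {"offset": [0, 0.96, -1.56], "rotation": [0, 0, 0]},
    {"offset": [0, 1.1, -1.47], "rotation": [0, 0, 0]},
    {"offset": [0, 1.22, -1.37], "rotation": [0, 0, 0]},
    {"offset": [0, 1.34, -1.26], "rotation": [0, 0, 0]},
  ],
)

```text
time: 60.6
eef_pos: [0.5229, -0.0041, 0.2117]
eef_rot: [0.001, 0.723, 0.691, 0.001]
wrist_force: [5.8, 1.7, -2.4]
gripper_width: 0.199
```

>>> play_rows(
  increments=[
    {"offset": [0, 1.65, -1.29], "rotation": [0, 0, 0]},
    {"offset": [0, 1.78, -1.12], "rotation": [0, 0, 0]},
    {"offset": [0, 1.88, -0.94], "rotation": [0, 0, 0]},
    {"offset": [0, 1.96, -0.74], "rotation": [0, 0, 0]},
    {"offset": [0, 2.03, -0.55], "rotation": [0, 0, 0]},
    {"offset": [0, 2.07, -0.34], "rotation": [0, 0, 0]},
    {"offset": [0, 2.1, -0.13], "rotation": [0, 0, 0]},
    {"offset": [0, 2.1, 0.08], "rotation": [0, 0, 0]},
    {"offset": [0, 0, 0], "rotation": [0, 0, 0]},
  ],
)

```text
time: 61.72
eef_pos: [0.678, -0.0115, 0.2617]
eef_rot: [0.0, 0.723, 0.691, 0.0]
wrist_force: [2.3, -0.2, 4.5]
gripper_width: 0.202
```

```bash
python3 - <<'E'
from h import *
lev(); plan([0.6767,-.0113,.2605],-.045)
s=cam('side'); h=cv2.cvtColor(s['color'],cv2.COLOR_RGB2HSV).astype(int); m=((h[...,0]>12)&(h[...,0]<30)&(h[...,1]>80)&(h[...,2]>110)).astype(np.uint8); m[:,:235]=0;m[:,265:]=0;m[:200]=0;m[235:]=0
print('bush px',np.argwhere(m).mean(0)[::-1],m.sum())
save('v15',np.hstack([cv2.resize(s['color'][195:245,200:275],None,fx=8,fy=8,interpolation=cv2.INTER_CUBIC)]))
E
```

```text
lever angle est -0.005 radius 0.2113 lateral -0.0001
t61.73 pos [ 0.678  -0.0115  0.2617] jaw -0.045 tilt [ 0.    -0.001  1.   ] d[cm] [ 0.02 -0.13  0.12] rotz 0.000; d after turn [0.02 -0.13 0.12] F [ 2.3 -0.2  4.5] w 0.202 q [-0.18  0.57  1.25  0.    1.31 -0.14]
bush px [nan nan] 0<stdin>:4: RuntimeWarning: Mean of empty slice.
  ret = um.true_divide(
```

View pics/v15.png

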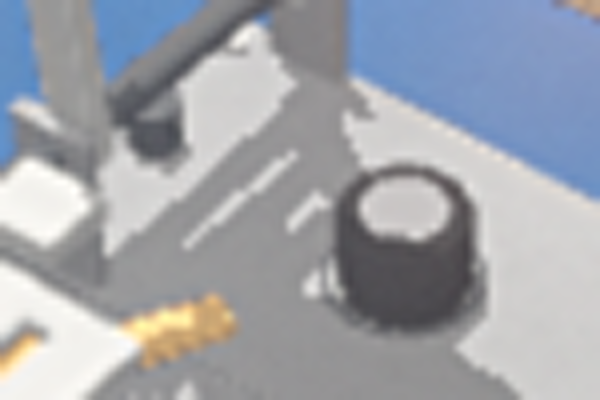

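>>> play_rows(
  increments=[
    {"offset": [0, 0, 0], "rotation": [0, 0, 0]},
    {"offset": [0, 0, 0], "rotation": [0, 0, 0]},
    {"offset": [0, 0, 0], "rotation": [0, 0, 0]},
    {"offset": [0, 0, 0], "rotation": [0, 0, 0]},
    {"offset": [0, 0, -3], "rotation": [0, 0, 0]},
    {"offset": [0, 0, -5], "rotation": [0, 0, 0]},
    {"offset": [0, -3.9, 0], "rotation": [0, 0, 0]},
    {"offset": [0, -3.9, 0], "rotation": [0, 0, 0]},
    {"offset": [0, -4.0, 0], "rotation": [0, 0, 0]},
    {"offset": [0, 0, 0], "rotation": [0, 0, 0]},
    {"offset": [0, 0, 0], "rotation": [0, 0, 0]},
  ],
  grip=-1,
)

```text
time: 63.15
eef_pos: [0.5596, -0.0063, 0.3416]
eef_rot: [0.001, 0.723, 0.691, 0.001]
wrist_force: [0.3, -1.0, -0.6]
gripper_width: 0.998
```

```bash
python3 - <<'E'
from h import *
plan([.5585,-.006,.0235],-.045)
E
```

```text
t63.15 pos [ 0.5596 -0.0063  0.3416] jaw -0.045 tilt [ 0.    -0.002  1.   ] d[cm] [ 0.04 -0.17 31.8 ] rotz -0.000; d after turn [0.04 -0.17 31.80] F [ 0.3 -1.  -0.6] w 0.998 q [-0.21  0.33  1.45  0.    1.36 -0.17]
```

>>> play_rows(
  increments=[
    {"offset": [0, 0, 4.5], "rotation": [0, 0, 0]},
    {"offset": [0, 0, 4.5], "rotation": [0, 0, 0]},
    {"offset": [0, 0, 4.5], "rotation": [0, 0, 0]},
    {"offset": [0, 0, 4.5], "rotation": [0, 0, 0]},
    {"offset": [0, 0, 4], "rotation": [0, 0, 0]},
    {"offset": [0, 0, 2], "rotation": [0, 0, 0]},
    {"offset": [0, 0, 0], "rotation": [0, 0, 0]},
    {"offset": [0, 0, 0], "rotation": [0, 0, 0]},
    {"offset": [0, 0, 0], "rotation": [0, 0, 0]},
  ],
)

```text
time: 64.28
eef_pos: [0.5602, -0.0064, 0.1022]
eef_rot: [0.001, 0.723, 0.691, 0.001]
wrist_force: [0.4, -0.4, 0.2]
gripper_width: 1.003
```

```bash
python3 - <<'E'
from h import *
plan([.5585,-.006,.0245],-.045)
E
```

```text
t64.28 pos [ 0.5602 -0.0064  0.1022] jaw -0.045 tilt [ 0.    -0.003  1.   ] d[cm] [ 0.03 -0.19  7.77] rotz 0.000; d after turn [0.03 -0.19 7.77] F [ 0.4 -0.4  0.2] w 1.003 q [-0.21  0.62  1.71  0.    0.81 -0.17]
```

>>> play_rows(
  increments=[
    {"offset": [0, -0.1, 2], "rotation": [0, 0, 0]},
    {"offset": [0, 0, 2], "rotation": [0, 0, 0]},
    {"offset": [0, 0, 2], "rotation": [0, 0, 0]},
    {"offset": [0, 0, 1.2], "rotation": [0, 0, 0]},
    {"offset": [0, 0, 0.5], "rotation": [0, 0, 0]},
    {"offset": [0, 0, 0], "rotation": [0, 0, 0]},
    {"offset": [0, 0, 0], "rotation": [0, 0, 0]},
  ],
)

```text
time: 65.15
eef_pos: [0.5584, -0.0062, 0.0247]
eef_rot: [0.001, 0.723, 0.691, 0.0]
wrist_force: [-0.3, 0.9, 0.4]
gripper_width: 0.999
```

>>> play_rows(
  increments=[
    {"offset": [0, 0, 0], "rotation": [0, 0, 0]},
    {"offset": [0, 0, 0], "rotation": [0, 0, 0]},
    {"offset": [0, 0, 0], "rotation": [0, 0, 0]},
    {"offset": [0, 0, 0], "rotation": [0, 0, 0]},
    {"offset": [0, 0, 0], "rotation": [0, 0, 0]},
    {"offset": [0, 0, 0], "rotation": [0, 0, 0]},
    {"offset": [0, 0, -2], "rotation": [0, 0, 0]},
    {"offset": [0, 0, -3], "rotation": [0, 0, 0]},
    {"offset": [0, 0, -3], "rotation": [0, 0, 0]},
    {"offset": [0, 0, 0], "rotation": [0, 0, 0]},
  ],
  grip=1,
  squeeze=50,
)

```text
time: 66.4
eef_pos: [0.5592, -0.0063, 0.1055]
eef_rot: [0.002, 0.723, 0.691, 0.001]
wrist_force: [0.7, 0.8, -2.2]
gripper_width: 0.567
```

```bash
python3 - <<'E'
from h import *
c=cam('top'); s=cam('side'); print('tray top',plane(c,[(363.4,175.3)],.022))
h=cv2.cvtColor(np.load('pics/side0.npy'),cv2.COLOR_RGB2HSV).astype(int); m=((h[...,0]>10)&(h[...,0]<30)&(h[...,1]>40)).astype(np.uint8); m[:150]=0;m[205:]=0;m[:,:250]=0;m[:,330:]=0
k,l,st,ce=cv2.connectedComponentsWithStats(m); i=1+st[1:,4].argmax(); cn=cv2.findContours((l==i).astype(np.uint8),0,1)[0][0]; q=cv2.approxPolyDP(cv2.convexHull(cn),4,True).reshape(-1,2); print(st[i],q.tolist(),plane(s,q,.022).round(3).tolist())
plan([.5985,-.2905,.12])
E
```

```text
tray top [[ 0.60003705 -0.29068979  0.022     ]]
[ 254  151   70   53 2099] [[286, 151], [323, 164], [293, 203], [254, 187]] [[0.673, -0.392, 0.022], [0.529, -0.399, 0.022], [0.511, -0.167, 0.022], [0.651, -0.161, 0.022]]
t66.50 pos [ 0.5572 -0.006   0.1032] jaw -0.045 tilt [-0.     0.001  1.   ] d[cm] [-28.24   5.41  -1.69] F [-0.1  0.5 -2.9] w 0.566 q [-0.21  0.62  1.71 -0.    0.81 -0.17]
```

>>> play_rows(
  increments=[
    {"offset": [-4.67, 0.87, 0], "rotation": [0, 0, 0]},
    {"offset": [-4.67, 0.87, 0], "rotation": [0, 0, 0]},
    {"offset": [-4.67, 0.87, 0], "rotation": [0, 0, 0]},
    {"offset": [-4.67, 0.87, 0], "rotation": [0, 0, 0]},
    {"offset": [-4.67, 0.87, 0], "rotation": [0, 0, 0]},
    {"offset": [-4.67, 0.87, 0], "rotation": [0, 0, 0]},
    {"offset": [0, 0, 2], "rotation": [0, 0, 0]},
    {"offset": [0, 0, 2], "rotation": [0, 0, 0]},
    {"offset": [0, 0, 2], "rotation": [0, 0, 0]},
    {"offset": [0, 0, 0], "rotation": [0, 0, 0]},
    {"offset": [0, 0, 0], "rotation": [0, 0, 0]},
  ],
)

```text
time: 67.88
eef_pos: [0.5978, -0.2877, 0.044]
eef_rot: [0.0, 0.722, 0.691, 0.0]
wrist_force: [-0.9, -0.1, -2.2]
gripper_width: 0.566
```

```bash
python3 - <<'E'
from h import *
plan([.597,-.288,.0153],-.0)
E
```

```text
t67.88 pos [ 0.5978 -0.2877  0.044 ] jaw -0.044 tilt [ 0. -0.  1.] d[cm] [-0.04 -0.08  2.87] rotz -0.044; d after turn [-0.03 -0.08 2.87] F [-0.9 -0.1 -2.2] w 0.566 q [-0.62  0.81  1.45  0.    0.88 -0.57]
```

>>> play_rows(
  increments=[
    {"offset": [0, 0, 1], "rotation": [0, 0, 0]},
    {"offset": [0, 0, 0.9], "rotation": [0, 0, 0]},
    {"offset": [0, 0, 0.6], "rotation": [0, 0, 0]},
    {"offset": [0, 0, 0.3], "rotation": [0, 0, 0]},
    {"offset": [0, 0, 0], "rotation": [0, 0, 0]},
    {"offset": [0, 0, 0], "rotation": [0, 0, 0]},
  ],
)

```text
time: 68.62
eef_pos: [0.5976, -0.2885, 0.0162]
eef_rot: [0.0, 0.723, 0.691, 0.0]
wrist_force: [-0.2, 0.4, -2.1]
gripper_width: 0.569
```

>>> play_rows(
  increments=[
    {"offset": [0, 0, 0.1], "rotation": [0, 0, 0]},
    {"offset": [0, 0, 0], "rotation": [0, 0, 0]},
    {"offset": [0, 0, 0], "rotation": [0, 0, 0]},
  ],
)

```text
time: 69.0
eef_pos: [0.5975, -0.2884, 0.0151]
eef_rot: [0.0, 0.723, 0.691, 0.0]
wrist_force: [-0.1, 0.7, -2.4]
gripper_width: 0.567
```

>>> play_rows(
  increments=[
    {"offset": [0, 0, 0], "rotation": [0, 0, 0]},
    {"offset": [0, 0, 0], "rotation": [0, 0, 0]},
    {"offset": [0, 0, 0], "rotation": [0, 0, 0]},
    {"offset": [0, 0, 0], "rotation": [0, 0, 0]},
    {"offset": [0, 0, -2], "rotation": [0, 0, 0]},
    {"offset": [0, 0, -3], "rotation": [0, 0, 0]},
    {"offset": [0, 0, -5], "rotation": [0, 0, 0]},
    {"offset": [0, 0, -5], "rotation": [0, 0, 0]},
    {"offset": [0, 0, -5], "rotation": [0, 0, 0]},
    {"offset": [3, -4, 0], "rotation": [0, 0, 0]},
    {"offset": [3, -4, 0], "rotation": [0, 0, 0]},
    {"offset": [3, -4, 0], "rotation": [0, 0, 0]},
  ],
  grip=-1,
)

```text
time: 70.5
eef_pos: [0.4806, -0.1922, 0.2166]
eef_rot: [0.001, 0.723, 0.691, 0.0]
wrist_force: [0.3, -0.6, -0.4]
gripper_width: 1.006
```

>>> play_rows(
  increments=[
    {"offset": [5.5, -0.5, 0], "rotation": [0, 0, 0]},
    {"offset": [5.5, 0, 0], "rotation": [0, 0, 0]},
    {"offset": [5.5, 0, 0], "rotation": [0, 0, 0]},
    {"offset": [5.5, 0, 0], "rotation": [0, 0, 0]},
    {"offset": [5.5, 0, 0], "rotation": [0, 0, 0]},
    {"offset": [0, 0, 0], "rotation": [0, 0, 0]},
    {"offset": [0, 0, 0], "rotation": [0, 0, 0]},
  ],
)

```text
time: 71.38
eef_pos: [0.4892, 0.0817, 0.2159]
eef_rot: [0.001, 0.722, 0.691, 0.0]
wrist_force: [0.1, -0.6, -0.9]
gripper_width: 0.998
```

```bash
python3 - <<'E'
from h import *
c=cam('top'); s=cam('side'); plan([.45,.1,.2])
a=cv2.resize(c['color'],None,fx=1.3,fy=1.3,interpolation=cv2.INTER_CUBIC)[60:]
d=cv2.resize(s['color'][140:215,200:345],None,fx=4.59,fy=4.59,interpolation=cv2.INTER_CUBIC)[:,:a.shape[1]][:170]
b=s['color'][140:340,130:350]; b=cv2.resize(b,(330,300)); b2=cv2.resize(s['color'][145:210,245:335],(335,242)); b2=cv2.copyMakeBorder(b2,0,58,0,0,0)
bb=np.hstack([b,b2]); a=a[:295,:665]; 
save('v16',np.vstack([a,bb]))
h=cv2.cvtColor(c['color'],cv2.COLOR_RGB2HSV).astype(int); m=((h[...,2]<70)).astype(np.uint8); m[:145]=0;m[205:]=0;m[:,:325]=0;m[:,405:]=0
k,l,st,ce=cv2.connectedComponentsWithStats(m); print([(st[i].tolist(),ce[i].round(1).tolist(),plane(c,[ce[i]],.025).round(3).tolist()) for i in range(1,k) if st[i,4]>20])
E
```

```text
t71.47 pos [0.4892 0.0807 0.2155] jaw -0.047 tilt [ 0.    -0.001  1.   ] d[cm] [ 1.75 -4.01  1.55] F [-1.3 -0.8 -0.4] w 0.998 q [-0.06  0.38  1.77 -0.    1.   -0.02]
[([354, 169, 17, 15, 104], [360.7, 176.8], [[0.595, -0.282, 0.025]])]
```

View pics/v16.png

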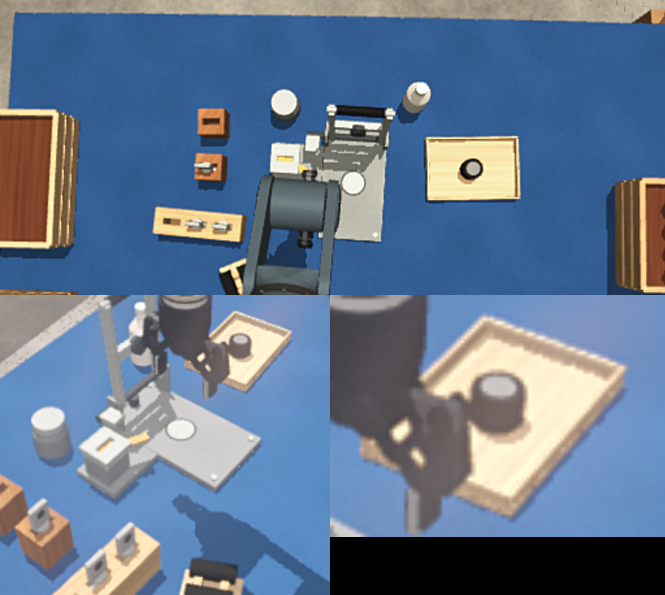

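```bash
python3 - <<'E'
from h import *
print(sensors.read_state()['time'], manip.job_done())
E
```

```text
the job is handed in; nothing more can be done
71.475 None
```

The job is finished and handed in at 71.5 s of the 210 s allowed; the hand-in gives no verdict.

- **Keys:** The first two keys turned idly and went back into their own slots in the key block. The third swung the brass latch clear, judged by the brass pixels moving in the side view, and now stands in the nearer single-slot holder.
- **Pressing:** Only one wheel was present, and it had been knocked about 3.5 cm before I reached it, so I located it again. I set it on the seat and pulled the lever to its stop: estimated lever angle 1.65 rad, and the handle moved no further as the force rose from 35 to 45 N. I then let the lever back up to about 0 rad and stood the wheel in the tray.
- **Last checks:** The final pictures show:
  - the wheel upright near the middle of the tray, within about 1 cm, with no brass standing proud
  - the lever up
  - one key in the holder and two in the block
  - the gripper in free air

**Disagreements and limits:**
- The two cameras differed by about 3 mm in x, so I used values between them.
- The first key needed three tries at the lock slot because it sat about 2 mm off centre in the grip.
- The pressed depth of the bush and the latch angle were judged from pictures and lever geometry, not read directly.
- I saw no second wheel in the pictures I checked, but the ground right around the robot's base could not be fully seen.
- I judged the cradle, bottle and jar undisturbed from the pictures only; I did not measure their positions.

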